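# Put the spray can back in its keeper

### The job

The retaining bar of the grey can keeper has been left half shut: swing it wide open, slide the tall aerosol can across the bench into the keeper until it is fully home against the back plate, then swing the bar shut across the mouth behind it. Do it all by pushing with the fingertips: push the can low on its body so that it stays upright, do not pick it up, and leave the other things on the bench where they are.

Things in the scene. Friction and masses are not known exactly. Their poses are not given: they have to be found in the camera images.
- spray_can: Tall aerosol can with the yellow cap, standing: 66 mm across, 202 mm high, 0.13 to 0.26 kg. Origin: centre of its foot; its yaw means nothing. It slides but topples if pushed high: push below 35 mm. It is taller than fingers are long: lean the tool back from it 35 to 45 degrees, fingertips leading; two fingertips about 30 mm apart steer it well.
- keeper: Grey sheet-steel stall fixed to the bench. Origin on the bench at its middle: a can fully home stands within 3 mm of it, touching the back plate. Axes: x from the mouth to the back, y to the left looking in, z up. Back plate 92 mm high, face at x = +34 mm. Side walls 58 mm high, inner faces at y = +-38 mm, from x = -10 mm flaring to y = +-49 at x = -34. No floor plate.
- keeper_mouth (a point): Middle of the keeper's mouth, on the bench, at x = -43 mm in the keeper's frame. To its right at y = -54 mm stands the bar's hinge post, 17 mm across; to its left a stop bracket, y = +47 to +65 mm, 48 mm high. Foot flanges 3 mm thick lie outside the walls, to y = +-70 mm. The open bar lines the right side of the way in: bring the can round its free end.
- keeper_bar (a joint): Angle a of the retaining bar. 0: shut, across the mouth against its stop (centre line at x = -43 mm in the keeper's frame). Grows as the free end swings out and round to the right: 1.57 square to the mouth, 1.8 limit. Free end at 125 mm x (-sin a, cos a) from the pin in the keeper's x, y. Friction hinge: stays where left, about 0.7 N moves the end. Starts at 0.45 to 1.0.
- bar_pivot (a point): Hinge pin of the bar, at x = -43, y = -54 mm in the keeper's frame, 41 mm above the bench (middle height of the bar). The bar is flat steel, 7 mm thick, from 34 to 48 mm above the bench.
- bar_end (a point): Free end of the bar: centre of its black finger post, 125 mm from the pin, 41 mm above the bench. The post is 13 mm thick (16 mm at its top) and reaches from 30 to 56 mm above the bench. A fingertip 22 mm above the bench beside the bar or post pushes it either way. Shut, the post stands 71 mm left of the keeper's middle line.
- tall_carton: Bystander: small black and white carton standing upright, 48x58x136 mm, 0.18 kg; origin under its centre
- tape_roll: Bystander: roll of black electrical tape lying flat, 62 mm across, 19 mm high; origin under its centre
- measure: Bystander: yellow and black tape measure standing, 39x82x64 mm; origin under its centre
- flashlight: Bystander: grey torch lying, 40x111x34 mm; origin under its centre
- driver: Bystander: screwdriver with blue handle lying, 160 mm long, 21 mm thick; origin under its centre
- stripper: Bystander: orange jacket stripper lying, 22x110x19 mm; origin under its centre

How it is judged:
By the outcome, as a careful person would: the job done as asked, in the order asked, and still so for the second after the job is handed in, with the robot touching nothing.
It also fails if it takes over 72 s, if anything falls off the work surface, if the arm or the gripper's body presses on something with over 40 N, if the wrist force passes 120 N, or if a joint passes its speed limit or range.

### The arm

A 6-joint arm with a two-finger parallel gripper is mounted at the origin on a cart in front of the work surface, level with it; the furniture and walls round the work are solid. World frame = base frame: x ahead of the robot, y to its left, z up, the work surface at z = 0. Lengths are in m, angles in rad, forces in N, time in s.
With the tool pointing down it reaches from about 0.35 to 0.85 m from the base axis. Payload 8.1 kg.
Tool frame: the origin (TCP) lies midway between the tips of the shut fingers; the grasp point (between the pads) lies 19 mm behind it; z points along the fingers, y is the line along which they close (so a half turn about z gives the same grasp; the last joint's range is limited). The gripper opens to 93 mm and grips with 3 to 60 N. Pads are 15 mm wide; open, the fingers measure 128 mm over their backs; the gripper's body (75 mm by 188 mm) begins 65 mm behind the grasp point.
Start: joints at [1.261, 0.13, 1.488, -0, 1.523, -0.085], TCP at [0.134, 0.585, 0.194] pointing down, gripper open.
Joint ranges: [-2.96, 2.96], [-0.89, 2.26], [0.02, 2.5], [-1.34, 4.48], [0, 2.73], [-2.66, 2.66]. Speed limits (rad/s): [2.39, 2.39, 2.79, 3.14, 3.14, 3.14].

### API

Orientations are given as a rotation vector (axis times angle).
In Python, from plant import read_state, read_camera, get_calibration, close_job gives the robot as it stands.
- The arm moves only by the shell command python3 -m crank 'ROWS' [FORCE]. ROWS is JSON, a list that holds one entry, the list of rows, each a list of 7 numbers: the gripper's target within -1 to 1 (fully open at 1, half-way at 0, shut at -1), then the shift along the tool's x, y, z as a fraction of full scale, then the turn, a rotation vector about the tool's x, y, z as a fraction of full scale. In form: [[[grip, x, y, z, rx, ry, rz], ...]]. A call has exactly 5 rows; each row is the pose to reach, as a shift and turn from the pose commanded when the call began, along the tool's axes at that moment; what a row does not reach only later rows make up. Full scale, the value 1, is 0.5 m for a shift and 90 degrees for a turn. A row lasts 1/8 s, in which the tool goes at most 62.5 mm and 10.7 degrees, less where a joint would pass 70% of its speed; a pose out of reach is approached as far as the arm can. A call with a number of a shift or a turn outside -1 to 1 is refused whole. A call with a gripper value outside its range is refused whole. The fingers move at their own pace and stop on an object; FORCE is the grip in N (left out, the last holds). Time passes only in rows, so rows that repeat a pose let the fingers close, or fill a call up. It gives the time, the measured TCP pose, the force, the opening and the grip force at its end, in the units of the state.
- read_state(): the state, without advancing time (a new reading comes with each control period).
- read_camera(name): name is "scene" or "top" or "wrist"; returns the picture (400x640x3 uint8, red, green, blue); there is no depth.
- get_calibration(name): a dict with "fx", "fy", "cx", "cy" (pixels), "dist_coeffs" ([k1, k2, p1, p2, k3] as OpenCV has them; the pictures are not rectified), "eye" and "orientation" of the camera in the world; the wrist camera has in their place "mount" (4x4, takes a point from camera to tool coordinates, whose origin is the TCP and whose axes are the flange's). Camera axes: x right, y down, z forward; pixel columns grow to the right and rows downward; lengths in m; the calibration is good to about 2 mm. A picture is of the moment at which its call begins: read the wrist's pose just before it. get_calibration takes no time and is no camera call.
- close_job(): hands the job in; it is judged then, once.
The state is a dict: "t": time; "q": joint angles; "dq": joint speeds; "joint_torque": joint torques, N m; "tool_pos": TCP position; "orientation": TCP orientation; "force": force on the tool from outside, world axes, zero at the start; "wrist_torque": the same for the moment, N m; "opening": finger opening in m; "gripper_force": force on a finger pad.
Only numpy, scipy, OpenCV 4.12 (cv2) and the standard library are available. Lean on these libraries where they do the work, as an engineer would, in place of code of your own. Each camera call takes 0.05 s, during which the arm holds its last target. There are 200 camera calls.

## Working session

There is one attempt and no reset: what is moved stays moved. The work goes in short steps, Python scripts to look and compute and a shell command to move; the robot and the scene stay as the last step left them, time stands still between calls to the robot, and variables do not carry over. Pictures are saved under pics/ and viewed, at most 10 in all, crops included, and the job is handed in when it is done.

```bash
ls; mkdir -p pics; python3 - <<'E'
from plant import *
import cv2
for n in("scene","top"):
    im=read_camera(n); cv2.imwrite(f"pics/{n}0.png",im[:,:,::-1]); print(n,get_calibration(n))
print(get_calibration("wrist")); print(read_state())
E
```

```text
pics
scene {'fx': 507.93815029104115, 'fy': 507.93815029104115, 'cx': 316.00171190288256, 'cy': 204.96014942805314, 'dist_coeffs': array([-0.06145546,  0.        ,  0.        ,  0.        ,  0.        ]), 'eye': array([-0.14333823,  1.3660271 ,  0.81446741]), 'orientation': array([-0.62478177,  2.39448097, -1.51122686])}
top {'fx': 446.62154809192754, 'fy': 446.62154809192754, 'cx': 314.48929476690313, 'cy': 199.37463168967733, 'dist_coeffs': array([-0.0297676,  0.       ,  0.       ,  0.       ,  0.       ]), 'eye': array([0.41204796, 0.02061518, 1.34515766]), 'orientation': array([-2.15158726,  2.15905749, -0.13171945])}
{'fx': 335.07803122419807, 'fy': 335.07803122419807, 'cx': 323.06677731775227, 'cy': 202.70060069815062, 'dist_coeffs': array([-0.06226989,  0.        ,  0.        ,  0.        ,  0.        ]), 'mount': array([[-4.68439184e-05, -9.61417735e-01, -2.75092597e-01,
         7.56395636e-02],
       [ 9.99999689e-01,  1.71572123e-04, -7.69909433e-04,
        -6.68497481e-04],
       [ 7.87402804e-04, -2.75092548e-01,  9.61417428e-01,
        -1.90946207e-01],
       [ 0.00000000e+00,  0.00000000e+00,  0.00000000e+00,
         1.00000000e+00]])}
{'t': 0.1, 'q': array([ 1.26060466e+00,  1.31099077e-01,  1.48918229e+00,  1.00407369e-05,
        1.52300671e+00, -8.53736149e-02]), 'dq': array([-0.00122179, -0.00069287, -0.0026259 ,  0.00076709, -0.00048354,
       -0.00115146]), 'joint_torque': array([ 9.83754508e-04, -5.61343610e+01, -4.93096232e+01,  7.70481303e-02,
        2.90041143e-02, -5.35496639e-06]), 'tool_pos': array([0.1335433 , 0.58437069, 0.19337782]), 'orientation': array([-3.52362299e-01, -3.12142332e+00,  2.60786664e-03]), 'force': array([ 0.1124745 , -0.20384019, -0.40194087]), 'wrist_torque': array([-0.00083803, -0.02798151,  0.05495601]), 'gripper_force': 0.0, 'opening': 0.09281611775558155}
```

View pics/top0.png

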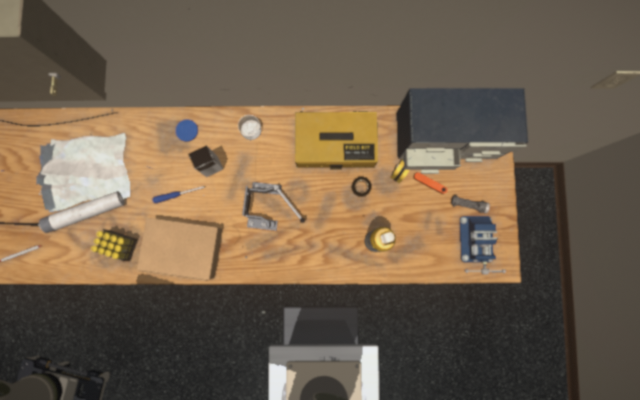

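View pics/scene0.png

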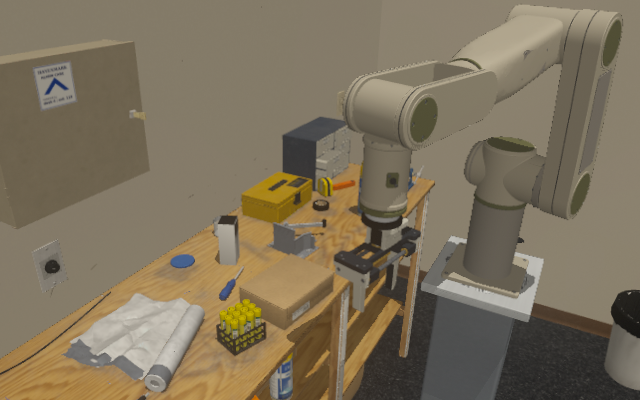

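The top view shows the keeper near (265,205), its bar running to a post at (303,219), and the can with its yellow cap at (383,238). The carton is at (205,160), the tape at (361,186) and the driver at (180,194). I'll check the projection next and enlarge the keeper.

```bash
cat > h.py <<'E'
import numpy as np,cv2
from scipy.spatial.transform import Rotation as R
from plant import *
def cam(n,st=None):
    c=get_calibration(n); K=np.array([[c['fx'],0,c['cx']],[0,c['fy'],c['cy']],[0,0,1]]);d=c['dist_coeffs']
    if n=='wrist':
        Rt=R.from_rotvec(st['orientation']).as_matrix();M=np.array(c['mount'])
        return K,d,Rt@M[:3,:3],st['tool_pos']+Rt@M[:3,3]
    return K,d,R.from_rotvec(c['orientation']).as_matrix(),c['eye']
def proj(C,p):
    K,d,Rm,e=C; return cv2.projectPoints((np.atleast_2d(p)-e)@Rm,np.zeros(3),np.zeros(3),K,d)[0][:,0]
def ray(C,uv,z):
    K,d,Rm,e=C; u=cv2.undistortPoints(np.array(uv,float).reshape(-1,1,2),K,d)[:,0]
    r=np.c_[u,np.ones(len(u))]@Rm.T; return e+r*((z-e[2])/r[:,2])[:,None]
E
python3 - <<'E'
from h import *
T=cam('top');S=cam('scene')
print(proj(T,[[0,0,0],[.134,.585,.194],[.4,0,0],[.4,.2,0]]),proj(S,[[.134,.585,.194],[.4,0,0]]))
im=read_camera('top')[:,:,::-1]
a=cv2.resize(im[165:255,225:325],(600,540),interpolation=cv2.INTER_CUBIC)
im=read_camera('scene')[:,:,::-1]
b=cv2.resize(im[205:265,255:345],(600,400),interpolation=cv2.INTER_CUBIC)
cv2.imwrite('pics/a.png',a);cv2.imwrite('pics/b.png',b)
E
```

```text
[[323.62143572 398.88335553]
 [ 91.78379074 367.14653499]
 [322.89122119 259.57657524]
 [255.97705352 259.76418042]] [[372.72754496 307.49572342]
 [362.41600485 235.49644991]]
```

View pics/a.png

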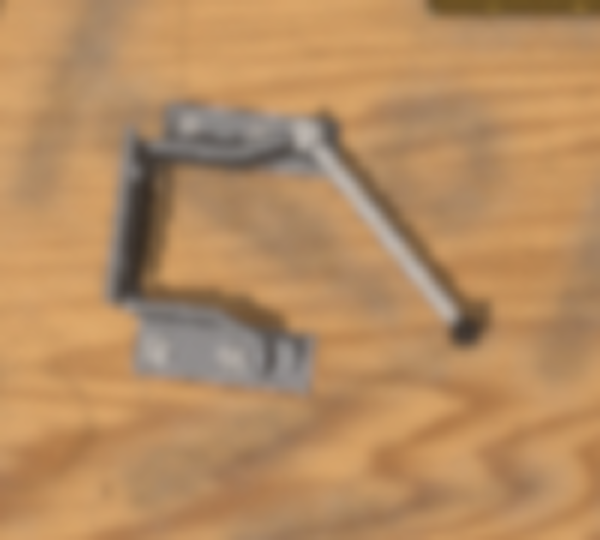

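View pics/b.png

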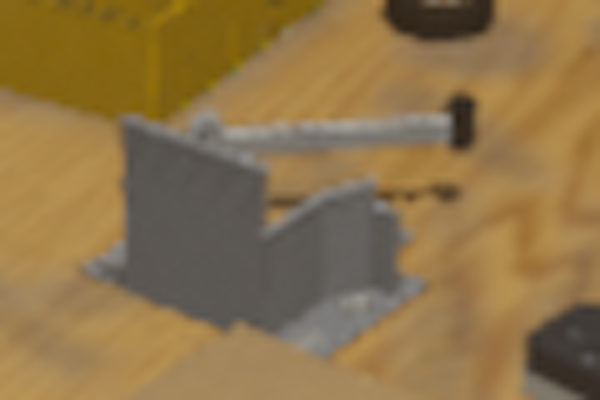

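The crops (6x zoom, offset 225,165) show the pin near (312,130), the bar's black post at (466,327), the left flange's outer edge from (137,375) to (308,390), and the back plate's top edge from (133,130) to (115,300). Next I'll turn these into coarse poses.

```bash
python3 - <<'E'
from h import *
T=cam('top')
f=lambda l,z:print(np.round(ray(T,np.array(l)/6+[225,165],z)[:,:2],4).tolist())
f([(312,130)],.048); f([(466,325)],.056); f([(137,375),(308,390)],.003); f([(170,105),(325,117)],.003); f([(133,130),(115,300)],.092)
im=read_camera('top'); hsv=cv2.cvtColor(im,cv2.COLOR_RGB2HSV)[200:270,350:420]
m=cv2.inRange(hsv,(20,120,120),(35,255,255)); 
n,l,s,c=cv2.connectedComponentsWithStats(m)
for i in range(1,n):
    if s[i,4]>20: print(s[i],c[i]+[350,200])
cv2.imwrite('pics/c.png',cv2.resize(im[205:265,350:420,::-1],(700,600),interpolation=cv2.INTER_CUBIC))
E
```

```text
[[0.6133, 0.1344]]
[[0.5167, 0.0587]]
[[0.4964, 0.2253], [0.4886, 0.1394]]
[[0.6334, 0.2106], [0.6269, 0.1318]]
[[0.6068, 0.2154], [0.5261, 0.2226]]
[ 21  28  23  23 239] [379.9539749  240.29707113]
```

View pics/c.png

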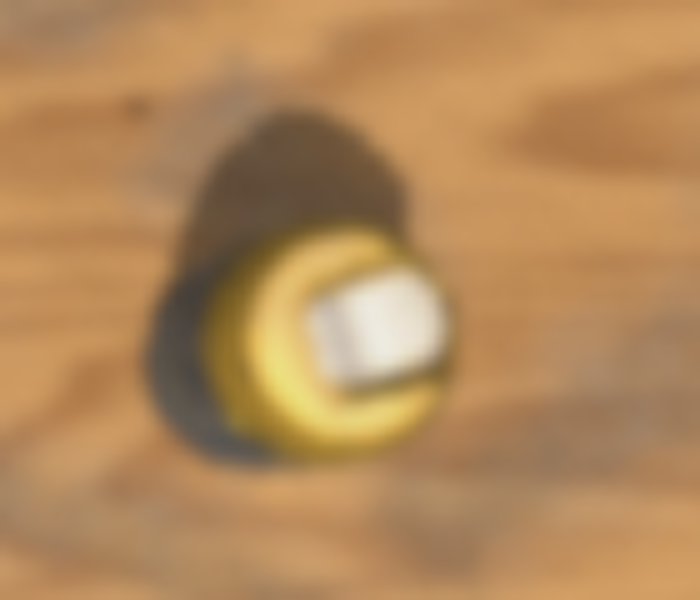

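Keeper origin ≈ (0.563, 0.182), yaw ≈ 85°, and bar angle ≈ 0.75. All cues agree to within about 2 mm. Next is a planning helper that works in keeper coordinates, then the move over there.

```bash
cat >> h.py <<'E'
O=np.array([.563,.182]);YAW=np.radians(85.)
ex=np.array([np.cos(YAW),np.sin(YAW)]);ey=np.array([-ex[1],ex[0]])
def k2w(x,y): return O+x*ex+y*ey
def w2k(p): p=np.array(p)[...,:2]-O; return np.c_[p@ex,p@ey]
def ori(tilt,yaw=0):
    c,s=np.cos(yaw),np.sin(yaw); t=np.radians(tilt)
    f=np.r_[ex*c+ey*s,0];up=np.array([0,0,1.]); z=np.sin(t)*f-np.cos(t)*up;x=np.cos(t)*f+np.sin(t)*up
    return R.from_matrix(np.c_[x,np.cross(z,x),z])
def rows(g,wps):   # wps: (x,y,z,tilt[,yaw]) of TCP in keeper frame
    s=read_state();R0=R.from_rotvec(s['orientation']);p0=s['tool_pos'];o=[]
    for w in wps:
        d=R0.inv().apply(np.r_[k2w(w[0],w[1]),w[2]]-p0)/.5; r=(R0.inv()*ori(*w[3:])).as_rotvec()/(np.pi/2)
        o.append([g]+[round(float(v),3)+0. for v in (*d,*r)])
    print('[['+',\n'.join(map(str,o))+']]')
def lin(a,b,n): return [np.array(a)+(np.array(b)-a)*(i+1)/n for i in range(n)]
def where():
    s=read_state();print('t',round(s['t'],2),'k',np.round(w2k(s['tool_pos']),4),'z',round(s['tool_pos'][2],4),'F',np.round(s['force'],1),'op',round(s['opening'],3),'q',np.round(s['q'],2))
E
python3 - <<'E'
from h import *
T=cam('top')
print('can',ray(T,[(375.5,240.5)],0),ray(T,[(383,239.5)],.18),w2k(ray(T,[(375.5,240.5)],0)))
where()
s=read_state();a=w2k(s['tool_pos'])[0]
rows(-1,[(-.075,.032,.19,0)]*5)
E
```

```text
can [[ 0.4561975  -0.15824114  0.        ]] [[ 0.45280115 -0.15388102  0.18      ]] [[-0.34825488  0.07674211]]
t 0.25 k [[0.3637 0.4628]] z 0.1939 F [ 0.6  0.5 -0.1] op 0.093 q [ 1.26  0.13  1.49 -0.    1.52 -0.09]
[[[-1, -0.974, -0.751, 0.008, 0.0, 0.0, 0.912],
[-1, -0.974, -0.751, 0.008, 0.0, 0.0, 0.912],
[-1, -0.974, -0.751, 0.008, 0.0, 0.0, 0.912],
[-1, -0.974, -0.751, 0.008, 0.0, 0.0, 0.912],
[-1, -0.974, -0.751, 0.008, 0.0, 0.0, 0.912]]]
```

```bash
python3 -m crank '[[[-1,-0.08,-0.06,0,0,0,0.09],[-1,-0.17,-0.13,0,0,0,0.18],[-1,-0.26,-0.2,0,0,0,0.27],[-1,-0.35,-0.27,0,0,0,0.36],[-1,-0.44,-0.34,0,0,0,0.45]]]'; python3 - <<'E'
from h import *
where();rows(-1,lin((*w2k(read_state()['tool_pos'])[0],.19,0),(-.075,.032,.19,0),5))
E
```

```text
t: 0.88
tool_pos: [0.3112, 0.3686, 0.1944]
orientation: [1.417, 2.804, 0.001]
force: [0.2, 0.1, 0.5]
opening: 0.0477
gripper_force: 0.0
t 0.88 k [[0.164  0.2672]] z 0.1944 F [0.2 0.1 0.5] op 0.048 q [ 0.76 -0.19  1.81 -0.    1.53  0.13]
[[[-1, -0.134, 0.007, 0.009, 0.0, 0.0, 0.46],
[-1, -0.268, 0.015, 0.009, 0.0, 0.0, 0.46],
[-1, -0.402, 0.022, 0.009, 0.0, 0.0, 0.46],
[-1, -0.536, 0.03, 0.009, 0.0, 0.0, 0.46],
[-1, -0.67, 0.037, 0.009, 0.0, 0.0, 0.46]]]
```

```bash
python3 -m crank '[[[-1,-0.1,0,0,0,0,0.09],[-1,-0.2,0.01,0,0,0,0.18],[-1,-0.31,0.02,0,0,0,0.27],[-1,-0.42,0.02,0,0,0,0.36],[-1,-0.53,0.03,0,0,0,0.46]]]'; python3 - <<'E'
from h import *
import sys
where();rows(-1,[(-.075,.032,.19,0)]*1)
s=read_state();im=read_camera('wrist');cv2.imwrite('pics/w1.png',im[:,:,::-1]);np.savez('w1.npz',**{k:s[k] for k in('tool_pos','orientation')})
C=cam('wrist',s)
print(proj(C,[[*k2w(-.043,-.054),.048],[*k2w(.034,.038),.09],[*k2w(.034,-.038),.09],[*k2w(.04,.07),.003],[*k2w(-.043,.07),.003],[*k2w(-.1283,.0374),.056],[.456,-.158,0]]))
E
```

```text
t: 1.5
tool_pos: [0.4813, 0.1648, 0.1945]
orientation: [2.317, 2.121, 0.001]
force: [0.2, 0.6, 0.8]
opening: 0.0011
gripper_force: 0.0
t 1.5 k [[-0.0242  0.0799]] z 0.1945 F [0.2 0.6 0.8] op 0.001 q [ 0.23 -0.12  1.74  0.    1.52  0.32]
[[[-1, -0.101, 0.096, 0.009, 0.0, 0.0, -0.001]]]
[[449.26584782 200.42472193]
 [370.5537458  127.91742427]
 [457.1074123  128.47923767]
 [331.20176375 117.73124015]
 [330.84677638 190.26123821]
 [361.24448009 277.38183323]
 [324.81000662 392.42041196]]
```

View pics/w1.png

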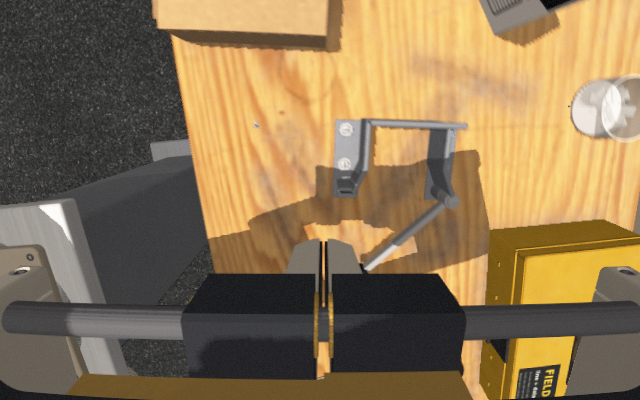

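The wrist view shows the pin at (452,199), the flange's outer edge at (334,119–197), and the plate's top edge at row 128. That agrees with the prediction to about 3 px, so I'm shifting O by 1.5 mm. Now lowering inside the bar.

```bash
sed -i 's/O=np.array(\[.563,.182\])/O=np.array([.5645,.182])/' h.py; python3 -m crank '[[[-1,-0.06,0.05,0,0,0,0],[-1,-0.1,0.096,0.05,0,0,0],[-1,-0.1,0.096,0.15,0,0,0],[-1,-0.1,0.096,0.25,0,0,0],[-1,-0.1,0.096,0.345,0,0,0]]]'; python3 - <<'E'
from h import *
where()
def W(a,r=.085,ex_=0):
    d=.0035+.0075*abs(np.cos(a))+.0175*abs(np.sin(a))-ex_
    return (-.043-r*np.sin(a)+d*np.cos(a),-.054+r*np.cos(a)+d*np.sin(a),.022,0)
rows(-1,[W(a) for a in np.linspace(.72,1.2,5)])
rows(-1,[W(a) for a in np.linspace(1.3,1.75,5)])
E
```

```text
t: 2.17
tool_pos: [0.5238, 0.1124, 0.0202]
orientation: [-2.312, -2.127, 0.0]
force: [0.3, -1.2, 0.0]
opening: 0.0006
gripper_force: 0.0
t 2.17 k [[-0.0728  0.0345]] z 0.0202 F [ 0.3 -1.2  0. ] op 0.001 q [0.12 0.12 1.84 0.   1.19 0.2 ]
[[[-1, -0.021, 0.022, -0.004, 0.0, 0.0, 0.002],
[-1, -0.038, 0.031, -0.004, 0.0, 0.0, 0.002],
[-1, -0.054, 0.043, -0.004, 0.0, 0.0, 0.002],
[-1, -0.069, 0.057, -0.004, 0.0, 0.0, 0.002],
[-1, -0.083, 0.073, -0.004, 0.0, 0.0, 0.002]]]
[[[-1, -0.092, 0.088, -0.004, 0.0, 0.0, 0.002],
[-1, -0.102, 0.106, -0.004, 0.0, 0.0, 0.002],
[-1, -0.109, 0.126, -0.004, 0.0, 0.0, 0.002],
[-1, -0.113, 0.145, -0.004, 0.0, 0.0, 0.002],
[-1, -0.116, 0.163, -0.004, 0.0, 0.0, 0.002]]]
```

```bash
python3 -m crank '[[[-1,-0.02,0.022,-0.004,0,0,0],[-1,-0.038,0.031,-0.004,0,0,0],[-1,-0.054,0.043,-0.004,0,0,0],[-1,-0.069,0.057,-0.004,0,0,0],[-1,-0.083,0.073,-0.004,0,0,0]]]';  python3 -m crank '[[[-1,-0.009,0.015,0,0,0,0],[-1,-0.018,0.033,0,0,0,0],[-1,-0.025,0.053,0,0,0,0],[-1,-0.03,0.072,0,0,0,0],[-1,-0.032,0.085,0,0,0,0]]]'; python3 -m crank '[[[-1,0,-0.03,0,0,0,0],[-1,0,-0.04,-0.05,0,0,0],[-1,0,-0.04,-0.15,0,0,0],[-1,0,-0.04,-0.25,0,0,0],[-1,0,-0.04,-0.35,0,0,0]]]';python3 - <<'E'
from h import *
where()
im=read_camera('top')[:,:,::-1]
cv2.imwrite('pics/d.png',cv2.resize(im[160:260,225:405],(792,440),interpolation=cv2.INTER_CUBIC))
T=cam('top')
for a in(1.6,1.65,1.7,1.75): print(a,(proj(T,[[*k2w(-.043-.125*np.sin(a),-.054+.125*np.cos(a)),.056]])-[225,160])*4.4)
E
```

```text
t: 2.8
tool_pos: [0.5582, 0.0675, 0.0249]
orientation: [2.312, 2.126, 0.002]
force: [0.5, 0.5, 0.3]
opening: 0.0002
gripper_force: 0.0
t: 3.42
tool_pos: [0.5986, 0.0485, 0.0238]
orientation: [-2.312, -2.127, 0.0]
force: [0.6, -0.1, 0.0]
opening: 0.0001
gripper_force: 0.0
t: 4.05
tool_pos: [0.578, 0.0505, 0.2004]
orientation: [-2.312, -2.127, 0.0]
force: [-0.1, -0.8, 0.1]
opening: 0.0004
gripper_force: 0.0
t 4.05 k [[-0.1299 -0.0249]] z 0.2004 F [-0.1 -0.8  0.1] op 0.0 q [-0.    0.07  1.54 -0.    1.53  0.08]
1.6 [[415.70979774 123.74209418]]
1.65 [[415.97709962 114.43359046]]
1.7 [[415.77356615 105.13444282]]
1.75 [[415.10056263  95.86789342]]
```

View pics/d.png

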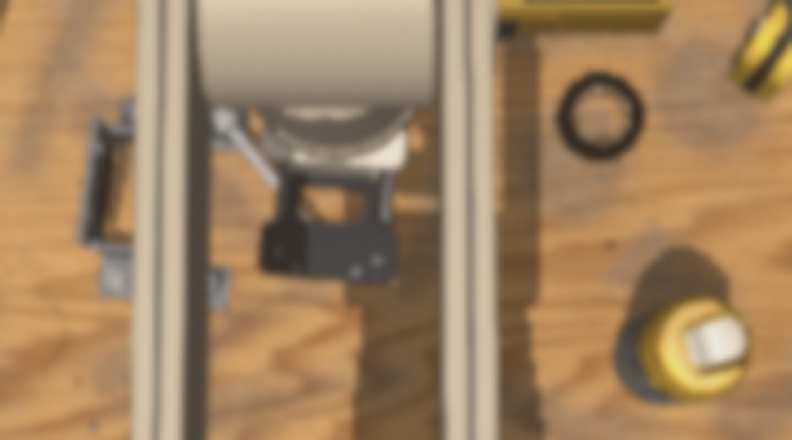

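The bar still seems to lie along (222,118)→(275,180), though the arm hides most of it. I'll check with the wrist camera.

```bash
python3 - <<'E'
from h import *
s=read_state();im=read_camera('wrist');cv2.imwrite('pics/w2.png',im[:,:,::-1])
C=cam('wrist',s)
for a in(.75,1.6,1.75): print(a,proj(C,[[*k2w(-.043,-.054),.048],[*k2w(-.043-.125*np.sin(a),-.054+.125*np.cos(a)),.056]]))
E
```

```text
0.75 [[346.48130427  96.34487832]
 [258.11489582 180.52598577]]
1.6 [[346.48130427  96.34487832]
 [347.87199209 216.61897944]]
1.75 [[346.48130427  96.34487832]
 [365.10785369 214.9080114 ]]
```

View pics/w2.png

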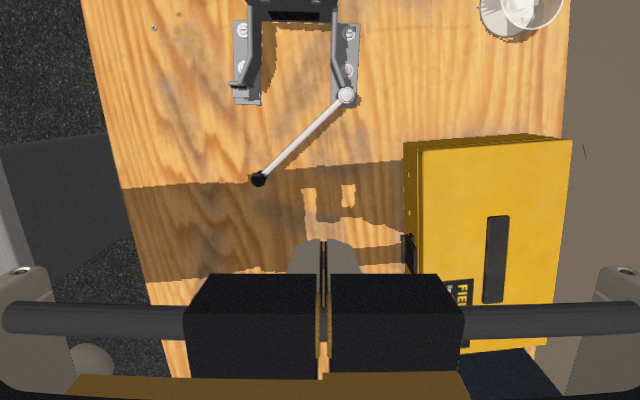

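```bash
python3 - <<'E'
from h import *
s=read_state();C=cam('wrist',s);Rt=R.from_rotvec(s['orientation'])
print(proj(C,[s['tool_pos']+Rt.apply(v) for v in([0,0,0],[.0075,0,0],[0,.0175,0],[0,0,-.019],[0,0,-.06])]),Rt.as_matrix().round(3),s['opening'])
E
```

```text
[[321.97371619 235.56684247]
 [321.96172561 223.97553222]
 [350.63605992 235.54839336]
 [321.87880552 248.18487992]
 [321.59568303 285.94598613]] [[ 0.083  0.996  0.011]
 [ 0.997 -0.083  0.   ]
 [ 0.001  0.011 -1.   ]] 0.0004718184838738625
```

The bar hasn't moved: its post is at (258,180), exactly where a = 0.75 projects, even though the finger crossed it on paper. I'll write a numeric check for the post and repeat the swing with checks along the way.

```bash
cat >> h.py <<'E'
def bar(n='wrist'):   # black post: dark pixels 118-132 mm from the pin
    s=read_state();im=read_camera(n);C=cam(n,s); v=im.max(2); ys,xs=np.nonzero(v<45)
    k=w2k(ray(C,np.c_[xs,ys],.056))-[-.043,-.054]; r=np.hypot(*k.T);a=np.arctan2(-k[:,0],k[:,1])
    g=(r>.117)&(r<.133)&(a>-.2)&(a<2); h,e=np.histogram(a[g],bins=np.arange(-.2,2.05,.05))
    print('bar',[(round(float(b),2),int(c)) for b,c in zip(e+.025,h) if c>3])
E
python3 -m crank '[[[-1,0.05,-0.05,0,0,0,0],[-1,0.11,-0.12,0,0,0,0],[-1,0.11,-0.12,0.12,0,0,0],[-1,0.11,-0.12,0.24,0,0,0],[-1,0.11,-0.12,0.356,0,0,0]]]'
python3 - <<'E'
from h import *
where();bar();bar('scene')
S=cam('scene')
print(proj(S,[[*k2w(-.043-.125*np.sin(.75),-.054+.125*np.cos(.75)),.056]]))
cv2.imwrite('pics/s2.png',cv2.resize(read_camera('scene')[190:290,240:400,::-1],(800,500),interpolation=cv2.INTER_CUBIC))
E
```

```text
t: 4.78
tool_pos: [0.5224, 0.1104, 0.0187]
orientation: [2.311, 2.128, 0.0]
force: [-0.5, -0.1, -0.3]
opening: 0.0002
gripper_force: 0.0
t 4.78 k [[-0.0749  0.0357]] z 0.0187 F [-0.5 -0.1 -0.3] op 0.0 q [0.11 0.11 1.84 0.   1.19 0.2 ]
bar [(0.27, 7), (0.32, 263), (0.37, 329), (0.42, 319), (0.47, 299), (0.52, 122), (0.57, 60), (0.62, 242), (0.67, 224), (0.72, 156), (0.77, 113), (0.82, 124), (0.87, 199), (0.92, 132), (0.97, 61), (1.02, 9), (1.77, 6), (1.82, 10), (1.87, 19), (1.92, 14)]
bar []
[[323.61126729 218.94279339]]
```

View pics/s2.png

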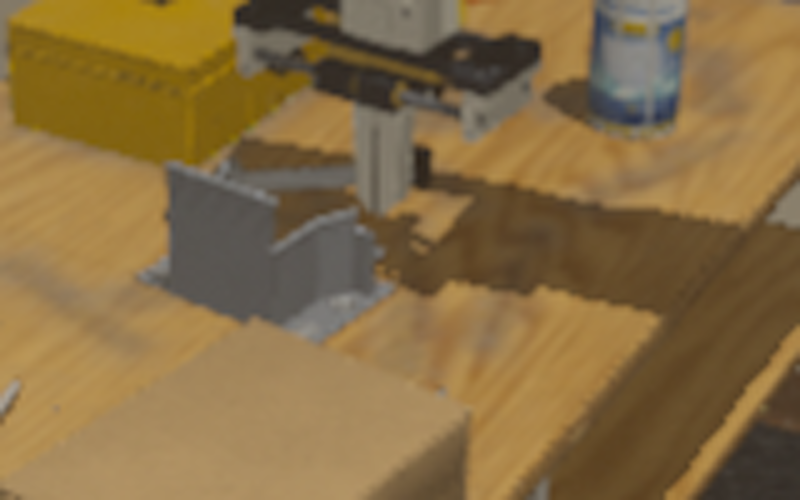

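The crop shows the finger correctly low and inside the bar, with the post at crop (421,165). I'll push again and watch the post from the scene camera.

```bash
cat >> h.py <<'E'
def post(n='scene'):
    im=read_camera(n);C=cam(n); P=lambda a:proj(C,[[*k2w(-.043-.125*np.sin(a),-.054+.125*np.cos(a)),.045]])[0]
    o=[]
    for a in np.arange(0,1.85,.1):
        u,v=np.round(P(a)).astype(int); o.append((round(float(a),1),int(im[v-2:v+3,u-1:u+2].max(2).mean())))
    print(n,o)
E
python3 -c "
from h import *
post()"
python3 -m crank '[[[-1,-0.02,0.022,-0.004,0,0,0],[-1,-0.038,0.031,-0.004,0,0,0],[-1,-0.054,0.043,-0.004,0,0,0],[-1,-0.069,0.057,-0.004,0,0,0],[-1,-0.083,0.073,-0.004,0,0,0]]]'
python3 -c "
from h import *
post();where()"
```

```text
scene [(0.0, 102), (0.1, 108), (0.2, 131), (0.3, 158), (0.4, 119), (0.5, 74), (0.6, 57), (0.7, 52), (0.8, 68), (0.9, 112), (1.0, 124), (1.1, 123), (1.2, 129), (1.3, 118), (1.4, 124), (1.5, 149), (1.6, 156), (1.7, 146), (1.8, 133)]
t: 5.6
tool_pos: [0.5563, 0.0651, 0.0229]
orientation: [2.312, 2.126, 0.0]
force: [-1.2, 1.1, -0.6]
opening: 0.0004
gripper_force: 0.0
scene [(0.0, 102), (0.1, 102), (0.2, 107), (0.3, 113), (0.4, 108), (0.5, 84), (0.6, 66), (0.7, 52), (0.8, 59), (0.9, 88), (1.0, 109), (1.1, 125), (1.2, 122), (1.3, 123), (1.4, 121), (1.5, 121), (1.6, 150), (1.7, 151), (1.8, 133)]
t 5.65 k [[-0.1179 -0.0029]] z 0.023 F [-1.3 -1.2  0.7] op 0.001 q [ 0.02  0.17  1.76 -0.    1.2   0.11]
```

```bash
python3 - <<'E'
from h import *
a=cv2.resize(read_camera('scene')[195:245,270:370],(800,400),interpolation=cv2.INTER_CUBIC)
w=read_camera('wrist')[20:340,140:500]
t=read_camera('top')[165:245,235:335]
b=np.hstack([cv2.resize(w,(225,200)),cv2.resize(t,(250,200)),np.zeros((200,325,3),np.uint8)])
cv2.imwrite('pics/m.png',np.vstack([a,b])[:,:,::-1])
s=read_state();C=cam('scene');print(proj(C,[s['tool_pos'],[*k2w(-.043,-.054),.041]]))
E
```

```text
[[311.49403439 226.05065504]
 [285.30751926 225.2462616 ]]
```

View pics/m.png

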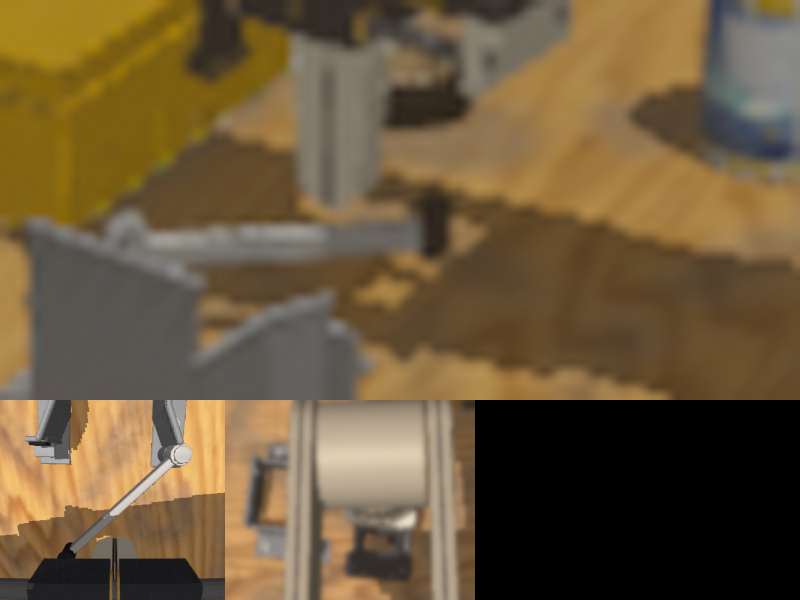

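The crop shows the finger now beyond the bar, with its drawn tip at crop (340,205), i.e. px (312,220.6). The TCP projects to row 226, so the real fingertip seems shorter than the TCP. I'll quantify this from the images.

```bash
python3 - <<'E'
from h import *
C=cam('scene');s=read_state();Rt=R.from_rotvec(s['orientation'])
for dz in(0,.01,.02,.03,.04): print(dz,proj(C,[s['tool_pos']+[0,0,dz],[*k2w(-.0749,.0357),.0187+dz]]).round(1).tolist(),proj(cam('wrist',s),[s['tool_pos']+Rt.apply([x,0,-dz]) for x in(-.0075,0,.0075)])[:,1].round(1))
im=read_camera('wrist')
print([(y,im[y,300:345:5].mean(1).round().astype(int).tolist()) for y in range(218,262,4)])
sc=read_camera('scene');print([(y,sc[y,306:320].mean(1).round().astype(int).tolist()) for y in range(212,232)])
E
```

```text
0 [[311.5, 226.1], [313.8, 235.3]] [246.9 235.6 224. ]
0.01 [[311.6, 223.4], [313.9, 232.6]] [253.7 241.9 229.8]
0.02 [[311.6, 220.7], [314.0, 229.9]] [261.2 248.9 236.3]
0.03 [[311.7, 218.0], [314.0, 227.1]] [269.6 256.7 243.4]
0.04 [[311.7, 215.2], [314.1, 224.3]] [278.8 265.3 251.4]
[(218, [108, 112, 112, 103, 91, 95, 100, 100, 97]), (222, [113, 112, 107, 86, 87, 93, 103, 103, 95]), (226, [111, 113, 97, 86, 84, 92, 98, 97, 97]), (230, [113, 97, 91, 90, 85, 87, 93, 100, 99]), (234, [93, 103, 98, 91, 87, 89, 96, 99, 98]), (238, [91, 98, 160, 117, 91, 90, 100, 99, 97]), (242, [164, 110, 106, 105, 65, 25, 109, 104, 106]), (246, [106, 107, 105, 108, 64, 20, 107, 109, 107]), (250, [107, 107, 105, 106, 53, 18, 106, 109, 106]), (254, [107, 107, 106, 109, 47, 21, 106, 107, 108]), (258, [103, 107, 108, 105, 33, 24, 103, 104, 108])]
[(212, [120, 119, 119, 119, 96, 96, 119, 119, 122, 117, 106, 109, 112, 113]), (213, [112, 120, 119, 119, 96, 96, 119, 119, 124, 118, 106, 107, 111, 115]), (214, [86, 110, 119, 119, 96, 95, 120, 119, 122, 116, 106, 109, 114, 116]), (215, [72, 101, 119, 119, 96, 96
[... 492 characters left out ...]
[73, 74, 75, 93, 111, 114, 114, 112, 108, 105, 106, 107, 104, 105]), (223, [139, 142, 120, 90, 98, 104, 104, 102, 100, 99, 99, 98, 93, 94]), (224, [145, 147, 127, 100, 101, 102, 103, 102, 102, 102, 101, 100, 100, 100]), (225, [117, 117, 112, 105, 101, 100, 99, 100, 100, 100, 100, 100, 99, 100]), (226, [118, 116, 113, 103, 96, 93, 91, 91, 91, 90, 87, 85, 93, 101]), (227, [99, 98, 95, 88, 82, 80, 77, 78, 78, 76, 71, 67, 91, 109]), (228, [71, 72, 73, 72, 72, 72, 72, 73, 72, 69, 68, 67, 82, 95]), (229, [70, 71, 72, 71, 72, 73, 74, 72, 70, 69, 67, 68, 68, 70]), (230, [70, 70, 70, 71, 73, 74, 72, 71, 68, 68, 86, 102, 104, 104]), (231, [69, 70, 73, 83, 101, 93, 72, 69, 69, 87, 112, 122, 123, 121])]
```

Both views put the real fingertip about 25 mm above the TCP, so the finger skimmed over the bar. I'll go back inside and lower carefully with the force in view.

```bash
python3 -m crank '[[[-1,0,0,-0.06,0,0,0],[-1,0,0,-0.08,0,0,0],[-1,0.04,-0.04,-0.08,0,0,0],[-1,0.083,-0.073,-0.08,0,0,0],[-1,0.083,-0.073,-0.04,0,0,0]]]'
python3 -m crank '[[[-1,0,0,0.04,0,0,0],[-1,0,0,0.05,0,0,0],[-1,0,0,0.054,0,0,0],[-1,0,0,0.058,0,0,0],[-1,0,0,0.062,0,0,0]]]'
python3 -m crank '[[[-1,0,0,0.004,0,0,0],[-1,0,0,0.008,0,0,0],[-1,0,0,0.012,0,0,0],[-1,0,0,0.016,0,0,0],[-1,0,0,0.016,0,0,0]]]'
python3 - <<'E'
from h import *
where();s=read_state();Rt=R.from_rotvec(s['orientation'])
im=read_camera('wrist');print([(y,im[y,300:345:5].mean(1).round().astype(int).tolist()) for y in range(226,250,3)])
E
```

```text
t: 6.52
tool_pos: [0.5234, 0.112, 0.0439]
orientation: [2.309, 2.128, 0.004]
force: [0.1, 0.4, 0.0]
opening: 0.0002
gripper_force: 0.0
t: 7.15
tool_pos: [0.5235, 0.1102, 0.0124]
orientation: [2.312, 2.126, 0.001]
force: [-0.6, 0.5, -0.5]
opening: 0.0008
gripper_force: 0.0
t: 7.78
tool_pos: [0.5227, 0.1102, 0.0036]
orientation: [-2.312, -2.127, 0.001]
force: [-0.7, -0.0, -0.1]
opening: 0.0003
gripper_force: 0.0
t 7.78 k [[-0.0752  0.0354]] z 0.0036 F [-0.7 -0.  -0.1] op 0.0 q [0.11 0.14 1.85 0.   1.16 0.2 ]
[(226, [99, 97, 82, 83, 94, 101, 95, 91, 92]), (229, [101, 99, 88, 84, 91, 96, 95, 89, 91]), (232, [100, 99, 89, 81, 92, 99, 91, 92, 89]), (235, [103, 95, 91, 83, 91, 99, 94, 91, 88]), (238, [100, 101, 95, 94, 88, 97, 98, 91, 87]), (241, [101, 103, 107, 110, 72, 45, 106, 108, 102]), (244, [107, 108, 105, 107, 64, 12, 104, 107, 107]), (247, [106, 109, 108, 108, 54, 25, 108, 105, 107])]
```

```bash
python3 -m crank '[[[-1,0,0,0.004,0,0,0],[-1,0,0,0.008,0,0,0],[-1,0,0,0.012,0,0,0],[-1,0,0,0.016,0,0,0],[-1,0,0,0.016,0,0,0]]]'
python3 -m crank '[[[-1,-0.02,0.022,0,0,0,0],[-1,-0.038,0.031,0,0,0,0],[-1,-0.054,0.043,0,0,0,0],[-1,-0.069,0.057,0,0,0,0],[-1,-0.083,0.073,0,0,0,0]]]'
python3 -c "
from h import *
where();post()"
```

```text
t: 8.45
tool_pos: [0.5226, 0.1102, -0.0045]
orientation: [-2.312, -2.127, 0.001]
force: [-0.0, -1.0, -0.1]
opening: 0.0004
gripper_force: 0.0
t: 9.07
tool_pos: [0.5561, 0.0651, -0.0042]
orientation: [-2.312, -2.126, 0.0]
force: [-0.4, 0.9, -0.3]
opening: 0.0004
gripper_force: 0.6
t 9.07 k [[-0.1172 -0.0019]] z -0.0042 F [-0.4  0.9 -0.3] op 0.0 q [0.02 0.21 1.78 0.   1.15 0.11]
scene [(0.0, 105), (0.1, 114), (0.2, 115), (0.3, 114), (0.4, 128), (0.5, 144), (0.6, 145), (0.7, 131), (0.8, 108), (0.9, 104), (1.0, 115), (1.1, 108), (1.2, 101), (1.3, 122), (1.4, 122), (1.5, 124), (1.6, 149), (1.7, 151), (1.8, 134)]
```

The bar is moving now. I'll finish the swing and check.

```bash
python3 -m crank '[[[-1,-0.009,0.015,0,0,0,0],[-1,-0.018,0.033,0,0,0,0],[-1,-0.025,0.053,0,0,0,0],[-1,-0.03,0.072,0,0,0,0],[-1,-0.032,0.088,0,0,0,0]]]'; python3 -m crank '[[[-1,0,-0.02,0,0,0,0],[-1,0,-0.03,-0.05,0,0,0],[-1,0,-0.04,-0.15,0,0,0],[-1,0.02,-0.05,-0.25,0,0,0],[-1,0.08,-0.06,-0.35,0,0,0]]]';python3 - <<'E'
from h import *
where();bar()
s=read_state();im=read_camera('wrist');C=cam('wrist',s)
P=lambda a:proj(C,[[*k2w(-.043-.125*np.sin(a),-.054+.125*np.cos(a)),.056]])[0]
for a in np.arange(.7,1.85,.05):
    u,v=np.round(P(a)).astype(int);print(round(a,2),u,v,im[v-1:v+2,u-1:u+2].max(2).mean().round() if v<398 else '',end='; ')
E
```

```text
t: 9.75
tool_pos: [0.5989, 0.046, -0.0042]
orientation: [-2.312, -2.127, 0.0]
force: [-0.8, 0.1, 0.5]
opening: 0.0006
gripper_force: 0.6
t: 10.38
tool_pos: [0.5708, 0.0879, 0.1723]
orientation: [2.314, 2.124, -0.001]
force: [1.2, -0.2, -0.6]
opening: 0.0003
gripper_force: 0.0
t 10.38 k [[-0.0932 -0.0144]] z 0.1723 F [ 1.2 -0.2 -0.6] op 0.0 q [ 0.06  0.08  1.58 -0.    1.48  0.15]
bar [(1.22, 19), (1.27, 32), (1.67, 31), (1.72, 69), (1.77, 35)]
0.7 262 223 126.0; 0.75 266 227 131.0; 0.8 271 231 123.0; 0.85 275 235 118.0; 0.9 280 239 110.0; 0.95 285 242 105.0; 1.0 291 246 111.0; 1.05 296 248 108.0; 1.1 301 251 109.0; 1.15 307 254 109.0; 1.2 312 256 110.0; 1.25 318 258 102.0; 1.3 324 259 69.0; 1.35 330 261 109.0; 1.4 336 262 110.0; 1.45 342 262 109.0; 1.5 348 263 109.0; 1.55 354 263 108.0; 1.6 360 263 123.0; 1.65 366 263 119.0; 1.7 372 262 33.0; 1.75 378 261 33.0; 1.8 384 260 124.0;
```

The bar now stands at about 1.72, wide open. From here I plan on the real fingertip (25 mm behind the TCP) and move over and behind the can, tilting the tool 38°.

```bash
cat >> h.py <<'E'
DZ=.025
def trows(g,wps): # wps of the real fingertip
    rows(g,[(*(w2k((np.r_[k2w(w[0],w[1]),w[2]]+DZ*ori(*w[3:]).apply([0,0,1])))[0]),(w[2]-DZ*np.cos(np.radians(w[3]))),*w[3:]) for w in wps])
def tip():
    s=read_state();Rt=R.from_rotvec(s['orientation']);p=s['tool_pos']-DZ*Rt.apply([0,0,1]);z=Rt.apply([0,0,1])
    print('t',round(s['t'],2),'tip k',np.round(w2k(p),4),'z',round(p[2],4),'tilt',np.degrees(np.arccos(-z[2])).round(1),'F',np.round(s['force'],1),'op',round(s['opening'],3),'q',np.round(s['q'],2));return np.r_[w2k(p)[0],p[2]]
CAN=w2k(np.array([[.4545,-.156]]))[0]
E
python3 - <<'E'
from h import *
p=tip();print(CAN)
trows(-.35,[(p[0],p[1]+.02,.235,0),(p[0]-.03,.04,.27,4),(-.17,.06,.27,13),(-.225,.075,.27,22),(-.28,.08,.27,31)])
E
```

```text
t 10.47 tip k [[-0.0896 -0.0179]] z 0.2035 tilt 0.7 F [0.9 0.3 0.7] op 0.0 q [0.07 0.08 1.57 0.   1.48 0.15]
[-0.34630094  0.08012278]
[[[-0.35, 0.0, -0.04, -0.063, 0.007, -0.002, 0.004],
[-0.35, -0.056, -0.115, -0.134, 0.007, 0.043, 0.004],
[-0.35, -0.148, -0.156, -0.136, 0.007, 0.143, 0.005],
[-0.35, -0.251, -0.186, -0.139, 0.006, 0.243, 0.005],
[-0.35, -0.354, -0.197, -0.143, 0.006, 0.343, 0.006]]]
```

```bash
python3 -m crank '[[[-0.35,0,-0.04,-0.06,0,0,0],[-0.35,-0.05,-0.11,-0.134,0,0.04,0],[-0.35,-0.15,-0.155,-0.136,0,0.14,0],[-0.35,-0.25,-0.185,-0.139,0,0.24,0],[-0.35,-0.35,-0.197,-0.143,0,0.34,0]]]'
python3 - <<'E'
from h import *
tip()
trows(-.35,[(-.335,.08,.27,37),(-.39,.08,.27,38),(-.425,.08,.27,38),(-.425,.08,.22,38),(-.425,.08,.165,38)])
E
```

```text
t: 11.1
tool_pos: [0.4597, -0.0725, 0.2427]
orientation: [-2.015, -1.857, -0.537]
force: [1.5, -1.0, 0.4]
opening: 0.0301
gripper_force: 0.0
t 11.1 tip k [[-0.2751  0.0822]] z 0.2644 tilt 29.8 F [ 1.5 -1.   0.4] op 0.03 q [-0.65 -0.09  1.72  0.44  1.79 -0.53]
[[[-0.35, -0.092, 0.004, -0.07, -0.001, 0.08, 0.003],
[-0.35, -0.187, 0.003, -0.124, -0.001, 0.091, 0.003],
[-0.35, -0.248, 0.003, -0.159, -0.001, 0.091, 0.003],
[-0.35, -0.297, 0.003, -0.072, -0.001, 0.091, 0.003],
[-0.35, -0.352, 0.003, 0.023, -0.001, 0.091, 0.003]]]
```

```bash
python3 -m crank '[[[-0.35,-0.092,0,-0.07,0,0.08,0],[-0.35,-0.187,0,-0.124,0,0.09,0],[-0.35,-0.248,0,-0.159,0,0.09,0],[-0.35,-0.27,0,-0.12,0,0.09,0],[-0.35,-0.297,0,-0.072,0,0.09,0]]]'
python3 - <<'E'
from h import *
tip()
s=read_state();im=read_camera('wrist');C=cam('wrist',s)
print('can pred',proj(C,[[.4545,-.156,0],[.4545,-.156,.2]]))
hsv=cv2.cvtColor(im,cv2.COLOR_RGB2HSV)
m=cv2.inRange(hsv,(20,130,120),(35,255,255));n,l,st,c=cv2.connectedComponentsWithStats(m)
print([(st[i].tolist(),c[i].round(1).tolist()) for i in range(1,n) if st[i,4]>80])
trows(-.35,[(-.425,.08,z,38) for z in (.17,.12,.08,.05,.028)])
E
```

```text
t: 11.72
tool_pos: [0.4478, -0.2179, 0.1979]
orientation: [-1.927, -1.771, -0.653]
force: [-0.5, 0.2, 0.4]
opening: 0.0299
gripper_force: 0.0
t 11.72 tip k [[-0.4238  0.0812]] z 0.2177 tilt 37.7 F [-0.5  0.2  0.4] op 0.03 q [-0.9   0.26  1.49  0.45  1.88 -0.79]
can pred [[324.39101507 231.78709167]
 [324.32268929 146.23809794]]
[([460, 27, 180, 193, 20448], [552.2, 117.0]), ([263, 96, 24, 23, 110], [275.4, 109.5]), ([285, 116, 84, 103, 4169], [326.9, 175.7]), ([551, 128, 15, 20, 133], [558.2, 137.1]), ([386, 144, 10, 18, 94], [390.8, 152.4]), ([375, 146, 7, 27, 84], [378.0, 159.4]), ([487, 250, 67, 20, 581], [521.2, 259.0]), ([493, 269, 53, 35, 838], [523.0, 283.0]), ([395, 317, 6, 30, 87], [397.8, 331.0])]
[[[-0.35, -0.058, 0.007, 0.065, -0.006, 0.001, -0.001],
[-0.35, -0.119, 0.008, 0.144, -0.006, 0.001, -0.001],
[-0.35, -0.168, 0.008, 0.207, -0.006, 0.001, -0.001],
[-0.35, -0.205, 0.009, 0.255, -0.006, 0.001, -0.001],
[-0.35, -0.232, 0.009, 0.289, -0.006, 0.001, -0.001]]]
```

```bash
python3 -m crank '[[[-0.35,-0.058,0.008,0.065,0,0,0],[-0.35,-0.119,0.008,0.144,0,0,0],[-0.35,-0.168,0.008,0.207,0,0,0],[-0.35,-0.205,0.008,0.255,0,0,0],[-0.35,-0.232,0.008,0.289,0,0,0]]]'
python3 - <<'E'
from h import *
tip()
print('approach');trows(-.35,lin((-.425,.08,.026,38),(-.375,.08,.024,38),5))
sc=read_camera('scene')
s=read_state();C=cam('scene');z=R.from_rotvec(s['orientation']).apply([0,0,1])
print(proj(C,[s['tool_pos'],s['tool_pos']-DZ*z,[.4545,-.156,0]]))
im=cv2.cvtColor(sc,cv2.COLOR_RGB2GRAY)
E
```

```text
t: 12.4
tool_pos: [0.4502, -0.2201, 0.0127]
orientation: [-1.924, -1.77, -0.653]
force: [-0.3, 0.5, 0.6]
opening: 0.03
gripper_force: 0.0
t 12.4 tip k [[-0.4258  0.0786]] z 0.0324 tilt 37.8 F [-0.3  0.5  0.6] op 0.03 q [-0.9   0.49  1.57  0.43  1.6  -0.92]
approach
[[[-0.35, 0.009, -0.002, 0.024, -0.005, 0.003, 0.001],
[-0.35, 0.024, -0.002, 0.037, -0.005, 0.003, 0.001],
[-0.35, 0.04, -0.002, 0.05, -0.005, 0.003, 0.001],
[-0.35, 0.055, -0.002, 0.063, -0.005, 0.003, 0.001],
[-0.35, 0.07, -0.002, 0.076, -0.005, 0.003, 0.001]]]
[[374.35163081 204.42682417]
 [376.61824365 198.10707185]
 [365.99958394 213.33653306]]
```

```bash
cat >> h.py <<'E'
def can():  # yellow cap in the wrist view: middle column -> offset across the tool
    s=read_state();im=read_camera('wrist');C=cam('wrist',s);m=cv2.inRange(cv2.cvtColor(im,cv2.COLOR_RGB2HSV),(20,130,120),(35,255,255))
    n,l,st,c=cv2.connectedComponentsWithStats(cv2.morphologyEx(m[:,240:410],cv2.MORPH_CLOSE,np.ones((7,7),np.uint8)))
    i=1+np.argmax(st[1:,4]); x,y,w,h=st[i,:4]; x+=240
    p=ray(C,[[x+w/2,y+h/2]],.19)[0]
    print('cap box',x,y,w,h,'k',w2k(p).round(4))
E
python3 -m crank '[[[-0.35,0.009,0,0.024,0,0,0],[-0.35,0.024,0,0.037,0,0,0],[-0.35,0.04,0,0.05,0,0,0],[-0.35,0.055,0,0.063,0,0,0],[-0.35,0.07,0,0.076,0,0,0]]]'
python3 - <<'E'
from h import *
tip();can()
trows(-.35,lin((-.375,.08,.024,38),(-.32,.0605,.024,38),5))
E
```

```text
t: 13.08
tool_pos: [0.4554, -0.1712, 0.006]
orientation: [-1.927, -1.772, -0.653]
force: [0.0, -1.3, 1.1]
opening: 0.0301
gripper_force: 0.7
t 13.07 tip k [[-0.3766  0.0777]] z 0.0258 tilt 37.6 F [ 0.  -1.3  1.1] op 0.03 q [-0.85  0.42  1.67  0.45  1.54 -0.89]
cap box 240 0 170 113 k [[-0.4036  0.0763]]
[[[-0.35, 0.016, 0.004, 0.017, -0.004, 0.003, 0.001],
[-0.35, 0.034, 0.012, 0.03, -0.004, 0.003, 0.001],
[-0.35, 0.051, 0.02, 0.043, -0.004, 0.003, 0.001],
[-0.35, 0.069, 0.028, 0.057, -0.004, 0.003, 0.001],
[-0.35, 0.086, 0.036, 0.07, -0.004, 0.003, 0.001]]]
```

```bash
cat >> h.py <<'E'
def cap():
    for n in('top','scene'):
        im=read_camera(n);C=cam(n);s=read_state();pred=proj(C,[np.r_[s['tool_pos'][:2]+.02*ex,.18]])[0]
        m=cv2.inRange(cv2.cvtColor(im,cv2.COLOR_RGB2HSV),(20,120,100),(35,255,255));k,l,st,c=cv2.connectedComponentsWithStats(m)
        for i in range(1,k):
            if st[i,4]>25 and np.hypot(*(c[i]-pred))<30:
                b=st[i];print(n,b.tolist(),'box k@.18',w2k(ray(C,[[b[0]+b[2]/2-.5,b[1]+b[3]/2-.5]],.18)).round(4).tolist())
E
python3 -m crank '[[[-0.35,0.016,0.004,0.017,0,0,0],[-0.35,0.034,0.012,0.03,0,0,0],[-0.35,0.051,0.02,0.043,0,0,0],[-0.35,0.069,0.028,0.057,0,0,0],[-0.35,0.086,0.036,0.07,0,0,0]]]'
python3 - <<'E'
from h import *
tip();cap()
trows(-.35,lin((-.32,.0605,.024,38),(-.265,.041,.024,38),5))
E
```

```text
t: 13.75
tool_pos: [0.478, -0.1169, 0.0041]
orientation: [-1.927, -1.771, -0.653]
force: [-0.9, -0.9, -0.6]
opening: 0.0302
gripper_force: 0.4
t 13.75 tip k [[-0.3206  0.06  ]] z 0.0239 tilt 37.7 F [-0.9 -0.9 -0.6] op 0.03 q [-0.76  0.39  1.72  0.5   1.49 -0.83]
top [348, 219, 23, 24, 263] box k@.18 [[-0.2804, 0.0639]]
scene [346, 163, 31, 21, 357] box k@.18 [[-0.2765, 0.0855]]
[[[-0.35, 0.018, 0.007, 0.013, -0.004, 0.003, 0.001],
[-0.35, 0.035, 0.015, 0.027, -0.004, 0.003, 0.001],
[-0.35, 0.053, 0.023, 0.04, -0.004, 0.003, 0.001],
[-0.35, 0.07, 0.031, 0.054, -0.004, 0.003, 0.001],
[-0.35, 0.087, 0.039, 0.067, -0.004, 0.003, 0.001]]]
```

The can is sliding upright and centred on the fingertips. I'll keep going.

```bash
python3 -m crank '[[[-0.35,0.018,0.007,0.013,0,0,0],[-0.35,0.035,0.015,0.027,0,0,0],[-0.35,0.053,0.023,0.04,0,0,0],[-0.35,0.07,0.031,0.054,0,0,0],[-0.35,0.087,0.039,0.067,0,0,0]]]'
python3 -m crank '[[[-0.35,0.018,0.007,0.013,0,0,0],[-0.35,0.035,0.015,0.027,0,0,0],[-0.35,0.053,0.023,0.04,0,0,0],[-0.35,0.07,0.031,0.054,0,0,0],[-0.35,0.087,0.039,0.067,0,0,0]]]'
python3 - <<'E'
from h import *
p=tip();cap()
trows(-.35,lin((p[0],p[1],.024,38),(-.155,.0,.024,38),5))
E
```

```text
t: 14.48
tool_pos: [0.5019, -0.0639, 0.0041]
orientation: [-1.927, -1.772, -0.653]
force: [0.0, -1.1, 0.0]
opening: 0.0304
gripper_force: 0.4
t: 15.1
tool_pos: [0.5259, -0.0109, 0.0041]
orientation: [-1.927, -1.771, -0.653]
force: [0.1, -1.8, 0.8]
opening: 0.0297
gripper_force: 0.4
t 15.1 tip k [[-0.2108  0.0215]] z 0.0239 tilt 37.7 F [ 0.1 -1.8  0.8] op 0.03 q [-0.56  0.35  1.77  0.58  1.4  -0.69]
top [309, 200, 23, 25, 248] box k@.18 [[-0.1751, 0.0241]]
scene [318, 170, 34, 22, 385] box k@.18 [[-0.1696, 0.0478]]
[[[-0.35, 0.017, 0.009, 0.013, -0.004, 0.003, 0.001],
[-0.35, 0.035, 0.018, 0.026, -0.004, 0.003, 0.001],
[-0.35, 0.052, 0.027, 0.04, -0.004, 0.003, 0.001],
[-0.35, 0.07, 0.035, 0.054, -0.004, 0.003, 0.001],
[-0.35, 0.088, 0.044, 0.067, -0.004, 0.003, 0.001]]]
```

```bash
python3 -m crank '[[[-0.35,0.017,0.009,0.013,0,0,0],[-0.35,0.035,0.018,0.026,0,0,0],[-0.35,0.052,0.027,0.04,0,0,0],[-0.35,0.07,0.035,0.054,0,0,0],[-0.35,0.088,0.044,0.067,0,0,0]]]'
python3 - <<'E'
from h import *
p=tip();cap()
trows(-.35,lin((p[0],p[1],.024,38),(-.105,-.001,.024,38),5))
s=read_state();C=cam('wrist',s)
E
```

```text
t: 15.82
tool_pos: [0.5523, 0.0426, 0.0044]
orientation: [-1.927, -1.771, -0.653]
force: [-0.7, -0.5, -0.3]
opening: 0.0303
gripper_force: 0.3
t 15.82 tip k [[-0.1552 -0.0002]] z 0.0242 tilt 37.7 F [-0.7 -0.5 -0.3] op 0.03 q [-0.45  0.36  1.76  0.62  1.35 -0.61]
top [289, 191, 23, 24, 257] box k@.18 [[-0.1207, 0.0035]]
[[[-0.35, 0.015, 0.001, 0.012, -0.004, 0.003, 0.001],
[-0.35, 0.031, 0.001, 0.024, -0.004, 0.003, 0.001],
[-0.35, 0.047, 0.002, 0.037, -0.004, 0.003, 0.001],
[-0.35, 0.063, 0.002, 0.049, -0.004, 0.003, 0.001],
[-0.35, 0.079, 0.003, 0.061, -0.004, 0.003, 0.001]]]
```

```bash
python3 -m crank '[[[-0.35,0.015,0.001,0.012,0,0,0],[-0.35,0.031,0.002,0.024,0,0,0],[-0.35,0.047,0.003,0.037,0,0,0],[-0.35,0.063,0.004,0.049,0,0,0],[-0.35,0.079,0.005,0.061,0,0,0]]]'
python3 -m crank '[[[-0.35,0.015,0,0.012,0,0,0],[-0.35,0.03,0,0.023,0,0,0],[-0.35,0.044,0,0.034,0,0,0],[-0.35,0.057,0,0.044,0,0,0],[-0.35,0.07,0,0.054,0,0,0]]]'
python3 - <<'E'
from h import *
p=tip();cap()
trows(-.35,lin((p[0],p[1],.024,38),(-.034,-.0015,.024,38),5))
E
```

```text
t: 16.55
tool_pos: [0.5587, 0.092, 0.0044]
orientation: [-1.927, -1.771, -0.653]
force: [-0.0, 0.7, -0.4]
opening: 0.0298
gripper_force: 0.4
t: 17.18
tool_pos: [0.5623, 0.1358, 0.0044]
orientation: [-1.927, -1.771, -0.653]
force: [0.7, -1.0, -0.8]
opening: 0.0302
gripper_force: 0.4
t 17.18 tip k [[-0.0615 -0.002 ]] z 0.0242 tilt 37.7 F [ 0.7 -1.  -0.8] op 0.03 q [-0.29  0.32  1.81  0.68  1.25 -0.51]
top [253, 188, 24, 23, 252] box k@.18 [[-0.0267, 0.0021]]
scene [241, 172, 81, 52, 2292] box k@.18 [[0.0338, -0.0124]]
[[[-0.35, 0.008, 0.001, 0.007, -0.004, 0.003, 0.001],
[-0.35, 0.017, 0.0, 0.013, -0.004, 0.003, 0.001],
[-0.35, 0.026, 0.0, 0.02, -0.004, 0.003, 0.001],
[-0.35, 0.034, 0.0, 0.027, -0.004, 0.003, 0.001],
[-0.35, 0.043, 0.0, 0.034, -0.004, 0.003, 0.001]]]
```

```bash
python3 -m crank '[[[-0.35,0.007,0,0.006,0,0,0],[-0.35,0.014,0,0.011,0,0,0],[-0.35,0.021,0,0.016,0,0,0],[-0.35,0.028,0,0.022,0,0,0],[-0.35,0.034,0,0.027,0,0,0]]]'
python3 -c "
from h import *
tip();cap()"
python3 -m crank '[[[-0.35,0.002,0,0.002,0,0,0],[-0.35,0.004,0,0.003,0,0,0],[-0.35,0.006,0,0.005,0,0,0],[-0.35,0.006,0,0.005,0,0,0],[-0.35,0.006,0,0.005,0,0,0]]]'
python3 -c "
from h import *
tip();cap()"
```

```text
t: 17.9
tool_pos: [0.5642, 0.1572, 0.0042]
orientation: [-1.927, -1.771, -0.653]
force: [0.3, -1.8, 0.2]
opening: 0.0303
gripper_force: 0.6
t 17.9 tip k [[-0.04  -0.002]] z 0.0239 tilt 37.7 F [ 0.3 -1.8  0.2] op 0.03 q [-0.25  0.31  1.82  0.69  1.23 -0.48]
top [246, 187, 24, 24, 255] box k@.18 [[-0.0082, 0.0023]]
scene [241, 172, 78, 51, 2168] box k@.18 [[0.0336, -0.0181]]
t: 18.62
tool_pos: [0.5644, 0.1608, 0.004]
orientation: [-1.927, -1.771, -0.653]
force: [-0.1, -0.7, 0.7]
opening: 0.0302
gripper_force: 0.4
t 18.62 tip k [[-0.0364 -0.0019]] z 0.0238 tilt 37.7 F [-0.1 -0.7  0.7] op 0.03 q [-0.25  0.31  1.82  0.69  1.23 -0.48]
top [244, 187, 24, 24, 254] box k@.18 [[-0.003, 0.0027]]
scene [241, 172, 77, 51, 2159] box k@.18 [[0.0345, -0.0193]]
```

Creep on in 1 mm steps until the force rises.

```bash
for i in 1; do python3 -m crank '[[[-0.35,0.001,0,0.001,0,0,0],[-0.35,0.002,0,0.0015,0,0,0],[-0.35,0.003,0,0.0025,0,0,0],[-0.35,0.003,0,0.0025,0,0,0],[-0.35,0.003,0,0.0025,0,0,0]]]'; python3 -m crank '[[[-0.35,0.001,0,0.001,0,0,0],[-0.35,0.002,0,0.0015,0,0,0],[-0.35,0.003,0,0.0025,0,0,0],[-0.35,0.003,0,0.0025,0,0,0],[-0.35,0.003,0,0.0025,0,0,0]]]'; done
python3 -c "
from h import *
tip();cap()"
```

```text
t: 19.35
tool_pos: [0.5646, 0.1628, 0.0039]
orientation: [-1.927, -1.771, -0.653]
force: [0.5, -1.2, 0.5]
opening: 0.0304
gripper_force: 0.5
t: 19.98
tool_pos: [0.5647, 0.1648, 0.0038]
orientation: [-1.927, -1.771, -0.653]
force: [0.8, -0.8, 0.6]
opening: 0.0298
gripper_force: 0.6
t 19.98 tip k [[-0.0324 -0.0019]] z 0.0236 tilt 37.7 F [ 0.8 -0.8  0.6] op 0.03 q [-0.24  0.31  1.82  0.7   1.22 -0.47]
top [243, 186, 24, 25, 252] box k@.18 [[-0.0002, 0.0016]]
scene [241, 172, 76, 51, 2152] box k@.18 [[0.0354, -0.0204]]
```

```bash
for i in 1; do python3 -m crank '[[[-0.35,0.001,0,0.001,0,0,0],[-0.35,0.002,0,0.0015,0,0,0],[-0.35,0.003,0,0.0025,0,0,0],[-0.35,0.003,0,0.0025,0,0,0],[-0.35,0.003,0,0.0025,0,0,0]]]'; python3 -m crank '[[[-0.35,0.001,0,0.001,0,0,0],[-0.35,0.002,0,0.0015,0,0,0],[-0.35,0.003,0,0.0025,0,0,0],[-0.35,0.003,0,0.0025,0,0,0],[-0.35,0.003,0,0.0025,0,0,0]]]'; done
python3 -c "
from h import *
tip();cap()"
```

```text
t: 20.7
tool_pos: [0.5649, 0.1667, 0.0038]
orientation: [-1.927, -1.771, -0.653]
force: [0.1, -1.7, 1.2]
opening: 0.0303
gripper_force: 0.6
t: 21.32
tool_pos: [0.5653, 0.1681, 0.0037]
orientation: [-1.928, -1.772, -0.653]
force: [-0.3, -4.6, 1.6]
opening: 0.0303
gripper_force: 2.4
t 21.32 tip k [[-0.0291 -0.0021]] z 0.0235 tilt 37.6 F [-0.3 -4.6  1.6] op 0.03 q [-0.23  0.31  1.82  0.7   1.22 -0.47]
top [242, 187, 24, 24, 258] box k@.18 [[0.0023, 0.0032]]
scene [241, 172, 76, 51, 2127] box k@.18 [[0.0354, -0.0204]]
```

```bash
python3 -m crank '[[[-0.35,0.001,0,0.001,0,0,0],[-0.35,0.002,0,0.0015,0,0,0],[-0.35,0.003,0,0.0025,0,0,0],[-0.35,0.003,0,0.0025,0,0,0],[-0.35,0.003,0,0.0025,0,0,0]]]'
python3 -c "
from h import *
p=tip();cap()
trows(-1,lin((p[0],p[1],.024,38),(-.15,.0,.024,38),5))"
```

```text
t: 22.05
tool_pos: [0.5657, 0.169, 0.0036]
orientation: [-1.929, -1.773, -0.653]
force: [-2.9, -11.3, 3.2]
opening: 0.0303
gripper_force: 5.2
t 22.05 tip k [[-0.0281 -0.0025]] z 0.0234 tilt 37.6 F [ -2.9 -11.3   3.2] op 0.03 q [-0.23  0.31  1.82  0.7   1.22 -0.47]
top [242, 186, 24, 24, 256] box k@.18 [[0.0025, 0.0005]]
scene [241, 172, 76, 51, 2131] box k@.18 [[0.0354, -0.0204]]
[[[-1, -0.038, -0.001, -0.031, -0.003, 0.005, 0.001],
[-1, -0.076, -0.002, -0.06, -0.003, 0.005, 0.001],
[-1, -0.115, -0.003, -0.09, -0.003, 0.005, 0.001],
[-1, -0.154, -0.005, -0.12, -0.003, 0.005, 0.001],
[-1, -0.192, -0.006, -0.149, -0.003, 0.005, 0.001]]]
```

The can is home: 11 N against the plate, and the cap hasn't moved since. I'll back off, and measure the yellow box beside the bar before planning the closing swing.

```bash
python3 -m crank '[[[-0.35,-0.02,0,-0.016,0,0,0],[-0.35,-0.08,0,-0.06,0,0,0],[-0.35,-0.155,0,-0.12,0,0,0],[-0.5,-0.23,0,-0.18,0,0,0],[-0.8,-0.3,0,-0.235,0,0,0]]]'
python3 - <<'E'
from h import *
tip();cap()
s=dict(tool_pos=np.array([.578,.0505,.2004]),orientation=R.from_matrix([[.083,.996,.011],[.997,-.083,0],[.001,.011,-1]]).as_rotvec())
C=cam('wrist',s)
print('eye',C[3],'bottom edge',ray(C,[(405,140),(406,235)],0)[:,:2],'as top',[ray(C,[(418,155),(418,230)],z)[:,0] for z in(.05,.07,.09)])
print(w2k(ray(C,[(405,140),(406,235)],0)))
T=cam('top');print('top front',ray(T,[(296,166),(376,166)],0)[:,:2],'front top',ray(T,[(296,155),(376,155)],.08)[:,:2])
tr=lambda w:trows(-1,w)
E
```

```text
t: 22.78
tool_pos: [0.549, -0.0209, 0.005]
orientation: [-1.927, -1.771, -0.654]
force: [-0.4, 0.6, 1.0]
opening: 0.0173
gripper_force: 0.0
t 22.77 tip k [[-0.2188 -0.0024]] z 0.0247 tilt 37.7 F [-0.4  0.6  1. ] op 0.017 q [-0.55  0.41  1.7   0.58  1.41 -0.68]
scene [329, 179, 21, 9, 56] box k@.18 [[-0.1609, 0.0698]]
scene [317, 187, 11, 10, 71] box k@.18 [[-0.0741, 0.0619]]
eye [0.5828037  0.12627948 0.39175598] bottom edge [[ 0.67925911  0.08187303]
 [ 0.67854282 -0.03672699]] as top [array([0.68011179, 0.67964445]), array([0.67441719, 0.6739772 ]), array([0.6687226 , 0.66830996])]
[[-0.08974404 -0.12304905]
 [-0.20795518 -0.13267217]]
top front [[ 0.684622    0.08084424]
 [ 0.68371254 -0.16438151]] front top [[ 0.70079856  0.07733096]
 [ 0.69993777 -0.1540645 ]]
```

The box front lies at keeper y ≈ −0.127 and the box is about 55 mm high. That leaves room for a vertical shut finger between it and the bar. I'll go upright to the right of the bar.

```bash
python3 - <<'E'
from h import *
trows(-1,[(-.23,-.03,.08,29),(-.21,-.06,.13,20),(-.18,-.09,.14,11),(-.15,-.0995,.14,2),(-.142,-.0995,.14,0)])
E
```

```text
[[[-1, 0.046, 0.053, -0.099, -0.002, -0.096, -0.001],
[-1, 0.132, 0.112, -0.155, -0.002, -0.196, -0.001],
[-1, 0.184, 0.172, -0.138, -0.002, -0.296, 0.0],
[-1, 0.225, 0.191, -0.105, -0.002, -0.396, 0.0],
[-1, 0.236, 0.191, -0.096, -0.002, -0.418, 0.0]]]
```

```bash
python3 -m crank '[[[-1,0.046,0.053,-0.099,0,-0.095,0],[-1,0.132,0.112,-0.155,0,-0.195,0],[-1,0.184,0.172,-0.138,0,-0.295,0],[-1,0.225,0.191,-0.105,0,-0.396,0],[-1,0.236,0.191,-0.096,0,-0.418,0]]]'
python3 - <<'E'
from h import *
tip();bar();cap()
trows(-1,[(-.142,-.0995,z,0) for z in(.13,.1,.07,.04,.022)])
E
```

```text
t: 23.5
tool_pos: [0.651, 0.0421, 0.1155]
orientation: [-2.303, -2.134, 0.003]
force: [-0.2, -0.4, 0.1]
opening: 0.0003
gripper_force: 0.0
t 23.5 tip k [[-0.1318 -0.0984]] z 0.1405 tilt 0.1 F [-0.2 -0.4  0.1] op 0.0 q [-0.01  0.32  1.42 -0.    1.41  0.06]
bar [(1.67, 57), (1.72, 97), (1.77, 36), (1.92, 18)]
top [322, 154, 5, 9, 33] box k@.18 [[-0.1738, -0.1206]]
scene [281, 154, 20, 5, 26] box k@.18 [[-0.2664, -0.1959]]
scene [241, 172, 72, 51, 2178] box k@.18 [[0.0389, -0.0252]]
[[[-1, -0.013, 0.004, 0.018, -0.004, -0.001, 0.005],
[-1, -0.013, 0.005, 0.078, -0.004, -0.001, 0.005],
[-1, -0.013, 0.005, 0.138, -0.004, -0.001, 0.005],
[-1, -0.014, 0.005, 0.198, -0.004, -0.001, 0.005],
[-1, -0.014, 0.005, 0.234, -0.004, -0.001, 0.005]]]
```

```bash
python3 -m crank '[[[-1,-0.013,0.004,0.018,0,0,0],[-1,-0.013,0.004,0.078,0,0,0],[-1,-0.013,0.004,0.138,0,0,0],[-1,-0.013,0.004,0.198,0,0,0],[-1,-0.013,0.004,0.234,0,0,0]]]'
python3 - <<'E'
from h import *
tip()
def W(a,r=.10):
    d=.0035+.0075*abs(np.cos(a))+.0175*abs(np.sin(a))
    return (-.043-r*np.sin(a)-d*np.cos(a),-.054+r*np.cos(a)-d*np.sin(a),.022,0)
trows(-1,[W(a) for a in np.linspace(1.68,1.25,5)]);trows(-1,[W(a) for a in np.linspace(1.15,.8,5)])
E
```

```text
t: 24.28
tool_pos: [0.6496, 0.0279, -0.0052]
orientation: [-2.31, -2.12, 0.007]
force: [-0.1, -0.2, -0.1]
opening: 0.0007
gripper_force: 0.0
t 24.27 tip k [[-0.1462 -0.0984]] z 0.0198 tilt 0.4 F [-0.1 -0.2 -0.1] op 0.001 q [-0.04  0.44  1.5   0.    1.21  0.05]
[[[-1, 0.012, -0.024, -0.004, -0.005, -0.001, 0.001],
[-1, 0.006, -0.046, -0.004, -0.005, -0.001, 0.001],
[-1, 0.003, -0.067, -0.004, -0.005, -0.001, 0.001],
[-1, 0.002, -0.087, -0.004, -0.005, -0.001, 0.001],
[-1, 0.002, -0.109, -0.004, -0.005, -0.001, 0.001]]]
[[[-1, 0.006, -0.129, -0.003, -0.005, -0.001, 0.001],
[-1, 0.01, -0.147, -0.003, -0.005, -0.001, 0.001],
[-1, 0.016, -0.164, -0.003, -0.005, -0.001, 0.001],
[-1, 0.024, -0.181, -0.003, -0.005, -0.001, 0.001],
[-1, 0.033, -0.197, -0.003, -0.005, -0.001, 0.001]]]
```

```bash
python3 -m crank '[[[-1,0.01,-0.024,-0.004,0,0,0],[-1,0.006,-0.046,-0.004,0,0,0],[-1,0.003,-0.067,-0.004,0,0,0],[-1,0.002,-0.087,-0.004,0,0,0],[-1,0.002,-0.109,-0.004,0,0,0]]]'
python3 -m crank '[[[-1,0.004,-0.02,0,0,0,0],[-1,0.008,-0.038,0,0,0,0],[-1,0.014,-0.055,0,0,0,0],[-1,0.022,-0.072,0,0,0,0],[-1,0.031,-0.088,0,0,0,0]]]'
python3 - <<'E'
from h import *
p=tip();post()
trows(-1,[(p[0]-.03,p[1]-.02,.03,3),(-.19,p[1]-.02,.04,13),(-.2,p[1]-.02,.04,23),(-.2,p[1]-.02,.04,32),(-.2,p[1]-.02,.03,38)])
E
```

```text
t: 24.9
tool_pos: [0.597, 0.0356, 0.0006]
orientation: [-2.309, -2.126, 0.002]
force: [1.3, 0.7, 0.8]
opening: 0.0005
gripper_force: 0.5
t: 25.52
tool_pos: [0.5541, 0.055, 0.0]
orientation: [-2.309, -2.125, 0.003]
force: [1.6, 0.0, 0.3]
opening: 0.0002
gripper_force: 0.5
t 25.52 tip k [[-0.1275 -0.0008]] z 0.025 tilt 0.2 F [1.6 0.  0.3] op 0.0 q [0.01 0.2  1.78 0.   1.16 0.09]
scene [(0.0, 107), (0.1, 95), (0.2, 114), (0.3, 106), (0.4, 115), (0.5, 106), (0.6, 98), (0.7, 73), (0.8, 54), (0.9, 68), (1.0, 90), (1.1, 117), (1.2, 123), (1.3, 129), (1.4, 115), (1.5, 138), (1.6, 158), (1.7, 149), (1.8, 116)]
[[[-1, -0.059, 0.042, -0.011, -0.003, 0.033, 0.003],
[-1, -0.115, 0.041, -0.032, -0.004, 0.144, 0.003],
[-1, -0.127, 0.041, -0.035, -0.004, 0.255, 0.002],
[-1, -0.12, 0.041, -0.038, -0.004, 0.355, 0.002],
[-1, -0.116, 0.042, -0.021, -0.004, 0.422, 0.002]]]
```

The bar is at about 0.8. Next I tilt back and push the rest of the way shut.

```bash
python3 -m crank '[[[-1,-0.059,0.042,-0.011,0,0.03,0],[-1,-0.115,0.042,-0.032,0,0.14,0],[-1,-0.127,0.042,-0.035,0,0.25,0],[-1,-0.12,0.042,-0.038,0,0.355,0],[-1,-0.116,0.042,-0.021,0,0.42,0]]]'
python3 - <<'E'
from h import *
p=tip()
def W(a,r=.10,ext=0):   # finger centre at bar height trails the tip by 19 mm*tan38
    d=.0035+.0095*abs(np.cos(a))+.0175*abs(np.sin(a))-ext
    return (-.043-r*np.sin(a)-d*np.cos(a)+.015,-.054+r*np.cos(a)-d*np.sin(a),.022,38)
print(W(.8),W(0))
trows(-1,lin((*p,38),W(.85,ext=-.006),5))
trows(-1,[W(a) for a in np.linspace(.75,.4,5)]);trows(-1,[W(a) for a in np.linspace(.32,.0,5)])
E
```

```text
t: 26.2
tool_pos: [0.5715, -0.0065, 0.0111]
orientation: [-1.925, -1.766, -0.662]
force: [0.4, -0.2, -0.4]
opening: 0.0004
gripper_force: 0.0
t 26.2 tip k [[-0.2026 -0.0235]] z 0.0308 tilt 38.1 F [ 0.4 -0.2 -0.4] op 0.0 q [-0.52  0.43  1.66  0.6   1.41 -0.64]
(np.float64(-0.11553165386834942), np.float64(-0.000593545818015212), 0.022, 38) (np.float64(-0.040999999999999995), np.float64(0.046000000000000006), 0.022, 38)
[[[-1, 0.023, -0.005, 0.023, -0.002, -0.001, 0.0],
[-1, 0.046, -0.011, 0.045, -0.002, -0.001, 0.0],
[-1, 0.069, -0.016, 0.068, -0.002, -0.001, 0.0],
[-1, 0.093, -0.022, 0.09, -0.002, -0.001, 0.0],
[-1, 0.116, -0.027, 0.113, -0.002, -0.001, 0.0]]]
[[[-1, 0.131, -0.054, 0.125, -0.002, -0.001, 0.0],
[-1, 0.14, -0.069, 0.132, -0.002, -0.001, 0.0],
[-1, 0.151, -0.083, 0.141, -0.002, -0.001, 0.0],
[-1, 0.162, -0.096, 0.15, -0.002, -0.001, 0.0],
[-1, 0.175, -0.108, 0.16, -0.002, -0.001, 0.0]]]
[[[-1, 0.188, -0.117, 0.17, -0.002, -0.001, 0.0],
[-1, 0.201, -0.124, 0.18, -0.002, -0.001, 0.0],
[-1, 0.215, -0.131, 0.191, -0.002, -0.001, 0.0],
[-1, 0.229, -0.135, 0.202, -0.002, -0.001, 0.0],
[-1, 0.244, -0.138, 0.214, -0.002, -0.001, 0.0]]]
```

The fingertip must not run under the bar into the stop bracket, so I'll use tip height 32 mm. The tip's front edge then meets the bar itself.

```bash
python3 - <<'E'
from h import *
p=tip()
def W(a,r=.10,ext=0):
    d=.0035+.006*abs(np.cos(a))+.0175*abs(np.sin(a))-ext
    return (-.043-r*np.sin(a)-d*np.cos(a),-.054+r*np.cos(a)-d*np.sin(a),.032,38)
trows(-1,lin((*p,38),W(.85,ext=-.008),5))
trows(-1,[W(a) for a in np.linspace(.75,.4,5)]);trows(-1,[W(a) for a in np.linspace(.34,.06,5)]);trows(-1,[W(0,ext=.001)])
E
```

```text
t 26.2 tip k [[-0.2026 -0.0235]] z 0.0308 tilt 38.1 F [ 0.4 -0.2 -0.4] op 0.0 q [-0.52  0.43  1.66  0.6   1.41 -0.64]
[[[-1, 0.021, -0.005, 0.016, -0.002, -0.001, 0.0],
[-1, 0.042, -0.011, 0.032, -0.002, -0.001, 0.0],
[-1, 0.063, -0.016, 0.047, -0.002, -0.001, 0.0],
[-1, 0.084, -0.022, 0.063, -0.002, -0.001, 0.0],
[-1, 0.105, -0.027, 0.079, -0.002, -0.001, 0.0]]]
[[[-1, 0.123, -0.058, 0.093, -0.002, -0.001, 0.0],
[-1, 0.132, -0.073, 0.101, -0.002, -0.001, 0.0],
[-1, 0.143, -0.087, 0.109, -0.002, -0.001, 0.0],
[-1, 0.155, -0.099, 0.119, -0.002, -0.001, 0.0],
[-1, 0.168, -0.11, 0.129, -0.002, -0.001, 0.0]]]
[[[-1, 0.178, -0.117, 0.137, -0.002, -0.001, 0.0],
[-1, 0.19, -0.124, 0.146, -0.002, -0.001, 0.0],
[-1, 0.202, -0.129, 0.155, -0.002, -0.001, 0.0],
[-1, 0.214, -0.133, 0.165, -0.002, -0.001, 0.0],
[-1, 0.227, -0.137, 0.175, -0.002, -0.001, 0.0]]]
[[[-1, 0.239, -0.138, 0.185, -0.002, -0.001, 0.0]]]
```

```bash
python3 -m crank '[[[-1,0.021,-0.005,0.016,0,0,0],[-1,0.042,-0.011,0.032,0,0,0],[-1,0.063,-0.016,0.047,0,0,0],[-1,0.084,-0.022,0.063,0,0,0],[-1,0.105,-0.027,0.079,0,0,0]]]'
python3 -m crank '[[[-1,0.018,-0.031,0.014,0,0,0],[-1,0.027,-0.046,0.022,0,0,0],[-1,0.038,-0.06,0.03,0,0,0],[-1,0.05,-0.072,0.04,0,0,0],[-1,0.063,-0.083,0.05,0,0,0]]]'
python3 - <<'E'
from h import *
p=tip();post();cap()
E
```

```text
t: 26.82
tool_pos: [0.5628, 0.0632, 0.0121]
orientation: [-1.924, -1.772, -0.656]
force: [0.5, 0.2, -0.4]
opening: 0.0003
gripper_force: 0.0
t: 27.45
tool_pos: [0.5247, 0.1054, 0.0113]
orientation: [-1.925, -1.769, -0.656]
force: [1.7, -0.3, -1.1]
opening: 0.0002
gripper_force: 0.5
t 27.45 tip k [[-0.0951  0.0328]] z 0.0311 tilt 37.8 F [ 1.7 -0.3 -1.1] op 0.0 q [-0.37  0.24  1.9   0.66  1.29 -0.56]
scene [(0.0, 98), (0.1, 97), (0.2, 97), (0.3, 66), (0.4, 53), (0.5, 65), (0.6, 82), (0.7, 121), (0.8, 171), (0.9, 182), (1.0, 168), (1.1, 173), (1.2, 174), (1.3, 156), (1.4, 164), (1.5, 168), (1.6, 163), (1.7, 152), (1.8, 117)]
top [242, 186, 24, 25, 251] box k@.18 [[0.0024, 0.0018]]
scene [318, 178, 9, 12, 63] box k@.18 [[-0.1255, 0.0287]]
scene [319, 193, 22, 9, 62] box k@.18 [[-0.054, 0.1013]]
```

The bar is at about 0.4 and the can hasn't moved. I'll push on to shut.

```bash
python3 -m crank '[[[-1,0.01,-0.007,0.008,0,0,0],[-1,0.022,-0.014,0.017,0,0,0],[-1,0.034,-0.019,0.026,0,0,0],[-1,0.046,-0.023,0.036,0,0,0],[-1,0.059,-0.027,0.046,0,0,0]]]'
python3 -m crank '[[[-1,0.003,-0.001,0.002,0,0,0],[-1,0.006,-0.001,0.005,0,0,0],[-1,0.01,-0.001,0.008,0,0,0],[-1,0.01,-0.001,0.008,0,0,0],[-1,0.01,-0.001,0.008,0,0,0]]]'
python3 - <<'E'
from h import *
p=tip();post();cap()
E
```

```text
t: 28.22
tool_pos: [0.5143, 0.1442, 0.0113]
orientation: [-1.925, -1.77, -0.656]
force: [0.3, -1.2, 0.7]
opening: 0.0005
gripper_force: 0.5
t: 28.85
tool_pos: [0.5144, 0.15, 0.0112]
orientation: [-1.925, -1.769, -0.656]
force: [-0.1, 0.4, 1.0]
opening: 0.0004
gripper_force: 0.0
t 28.85 tip k [[-0.0516  0.0469]] z 0.0309 tilt 37.9 F [-0.1  0.4  1. ] op 0.0 q [-0.29  0.19  1.95  0.68  1.25 -0.52]
scene [(0.0, 56), (0.1, 78), (0.2, 102), (0.3, 100), (0.4, 97), (0.5, 102), (0.6, 107), (0.7, 119), (0.8, 150), (0.9, 157), (1.0, 151), (1.1, 132), (1.2, 144), (1.3, 120), (1.4, 135), (1.5, 165), (1.6, 161), (1.7, 150), (1.8, 117)]
top [242, 186, 24, 24, 251] box k@.18 [[0.0025, 0.0005]]
scene [317, 178, 6, 15, 36] box k@.18 [[-0.111, 0.0288]]
scene [315, 198, 23, 10, 65] box k@.18 [[-0.0159, 0.1132]]
```

```bash
python3 -m crank '[[[-1,0.001,0,0.001,0,0,0],[-1,0.003,0,0.002,0,0,0],[-1,0.0045,0,0.0035,0,0,0],[-1,0.0045,0,0.0035,0,0,0],[-1,0.0045,0,0.0035,0,0,0]]]'
python3 -c "
from h import *
tip();cap()"
```

```text
t: 29.62
tool_pos: [0.5147, 0.1528, 0.0112]
orientation: [-1.925, -1.77, -0.656]
force: [-0.3, -1.2, -0.8]
opening: 0.0002
gripper_force: 0.6
t 29.62 tip k [[-0.0488  0.047 ]] z 0.0309 tilt 37.9 F [-0.3 -1.2 -0.8] op 0.0 q [-0.29  0.19  1.95  0.69  1.24 -0.51]
top [242, 186, 24, 24, 247] box k@.18 [[0.0025, 0.0005]]
scene [317, 178, 6, 15, 35] box k@.18 [[-0.111, 0.0288]]
scene [315, 199, 23, 10, 71] box k@.18 [[-0.0102, 0.1168]]
```

```bash
python3 -m crank '[[[-1,0.001,0,0.001,0,0,0],[-1,0.002,0,0.0015,0,0,0],[-1,0.003,0,0.0025,0,0,0],[-1,0.003,0,0.0025,0,0,0],[-1,0.003,0,0.0025,0,0,0]]]'
python3 -m crank '[[[-1,0.001,0,0.001,0,0,0],[-1,0.002,0,0.0015,0,0,0],[-1,0.003,0,0.0025,0,0,0],[-1,0.003,0,0.0025,0,0,0],[-1,0.003,0,0.0025,0,0,0]]]'
python3 -c "
from h import *
tip();post()"
```

```text
t: 30.35
tool_pos: [0.5149, 0.1536, 0.011]
orientation: [-1.926, -1.771, -0.655]
force: [-4.4, -10.3, 2.3]
opening: 0.0006
gripper_force: 5.2
t: 30.98
tool_pos: [0.5151, 0.1541, 0.0108]
orientation: [-1.928, -1.772, -0.653]
force: [-8.7, -20.0, 8.5]
opening: 0.0005
gripper_force: 10.5
t 30.98 tip k [[-0.0474  0.0467]] z 0.0306 tilt 37.6 F [ -8.7 -20.    8.5] op 0.001 q [-0.28  0.19  1.95  0.68  1.24 -0.51]
scene [(0.0, 61), (0.1, 86), (0.2, 102), (0.3, 98), (0.4, 94), (0.5, 94), (0.6, 97), (0.7, 105), (0.8, 128), (0.9, 143), (1.0, 145), (1.1, 129), (1.2, 136), (1.3, 125), (1.4, 117), (1.5, 156), (1.6, 160), (1.7, 146), (1.8, 117)]
```

The bar is hard against its stop at 20 N. I'll back away, lift, and check.

```bash
python3 -m crank '[[[-1,-0.02,0,-0.016,0,0,0],[-1,-0.06,0,-0.05,0,0,0],[-1,-0.13,0,-0.1,0,0,0],[-1,-0.2,0,-0.155,0,0,0],[-1,-0.2,0,-0.2,0,0,0]]]'
python3 -m crank '[[[-1,-0.06,0,-0.08,0,0,0],[-1,-0.12,0,-0.16,0,0,0],[-1,-0.16,0,-0.24,0,0,0],[-1,-0.16,0,-0.24,0,0,0],[-1,-0.16,0,-0.24,0,0,0]]]'
python3 - <<'E'
from h import *
tip()
im=read_camera('top');C=cam('top')
m=cv2.inRange(cv2.cvtColor(im,cv2.COLOR_RGB2HSV),(20,120,100),(35,255,255));k,l,st,c=cv2.connectedComponentsWithStats(m)
print([(b.tolist(),w2k(ray(C,[[b[0]+b[2]/2-.5,b[1]+b[3]/2-.5]],.18)).round(4).tolist()) for b in st[1:] if b[4]>150])
v=im.max(2);ys,xs=np.nonzero(v<50);kk=w2k(ray(C,np.c_[xs,ys],.056));g=np.hypot(kk[:,0]+.043,kk[:,1]-.071)<.03
print('post',g.sum(),kk[g].mean(0));post();bar()
E
```

```text
t: 31.65
tool_pos: [0.5026, 0.0152, 0.0279]
orientation: [-1.926, -1.766, -0.655]
force: [0.7, 0.4, -0.6]
opening: 0.0007
gripper_force: 0.0
t: 32.28
tool_pos: [0.4921, -0.1189, 0.0739]
orientation: [-1.924, -1.768, -0.656]
force: [-0.4, -0.5, -0.6]
opening: 0.0005
gripper_force: 0.0
t 32.27 tip k [[-0.3214  0.0457]] z 0.0936 tilt 37.9 F [-0.4 -0.5 -0.6] op 0.0 q [-0.74  0.31  1.67  0.5   1.6  -0.76]
[([296, 112, 82, 54, 3447], [[-0.2029, -0.1765]]), ([242, 187, 24, 23, 249], [[0.0024, 0.0018]]), ([91, 231, 34, 28, 627], [[0.3721, 0.1559]])]
post 0 [nan nan]
scene [(0.0, 66), (0.1, 129), (0.2, 159), (0.3, 163), (0.4, 156), (0.5, 148), (0.6, 146), (0.7, 148), (0.8, 151), (0.9, 157), (1.0, 160), (1.1, 155), (1.2, 153), (1.3, 156), (1.4, 163), (1.5, 167), (1.6, 162), (1.7, 151), (1.8, 116)]
bar [(0.22, 40), (0.27, 6)]<stdin>:7: RuntimeWarning: Mean of empty slice.
  ret = um.true_divide(
```

```bash
python3 - <<'E'
from h import *
s=read_state()
for n,th in(('scene',75),('top',90)):
    im=read_camera(n);C=cam(n);v=im.max(2).astype(int);u0=proj(C,[[*k2w(-.043,.071),.045]])[0]
    x,y=np.round(u0).astype(int);w=v[y-9:y+10,x-9:x+10]
    t=np.sort(w.ravel())[12];ys,xs=np.nonzero(w<=t);print(n,'pred',u0,'dark',xs.mean()+x-9,ys.mean()+y-9,'thr',t)
    print([(round(a,2),proj(C,[[*k2w(-.043-.125*np.sin(a),-.054+.125*np.cos(a)),.045]])[0].round(1).tolist()) for a in(-.05,.05,.1,.2)])
E
```

```text
scene pred [317.79070081 235.28339299] dark 317.5 236.9375 thr 58
[(-0.05, [316.6, 236.1]), (0.05, [318.9, 234.5]), (0.1, [319.8, 233.6]), (0.2, [321.5, 231.9])]
top pred [273.04041736 228.6956684 ] dark 270.7692307692308 228.46153846153845 thr 89
[(-0.05, [270.9, 228.5]), (0.05, [275.2, 228.8]), (0.1, [277.3, 228.8]), (0.2, [281.6, 228.6])]
```

Both views put the post at a ≈ 0 (shut), and the can is still home and upright. Handing in.

```bash
python3 -c "
from plant import close_job
print(close_job())"
```

```text
the job is handed in; nothing more can be done
None
```

The job is handed in at about 32 s: I swung the bar open to about 1.72 rad, slid the can upright until it pressed on the back plate, and pushed the bar shut to its stop; two camera views put the bar at 0 and the can unmoved, I saw no sign of touching the other items but took no after-picture of them, and no verdict came back.

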